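# Sort the chime maker's parts

## Task

Sort the mixed chime parts on the bench: stand both tubes upright in the long narrow tray, lay both collars flat, side by side, on the floor of the square tray, and put the flat tone bar on the sloped stand, lengthways up the slope, with its lower end resting against the lip. Leave the glue bottle and the tape roll where they stand.

Things in the scene. Friction and masses are not known exactly. Their poses are not given: they have to be found in the camera images.
- tube_a: short upright piece of aluminium tube, 28 mm outside diameter, 22 mm bore, 60 mm long, standing on its end on the bench; origin at its centre (30 mm above its lower end), z along the tube. The two tubes are alike; either may take either place
- tube_b: short upright piece of aluminium tube, 28 mm outside diameter, 22 mm bore, 60 mm long, standing on its end on the bench; origin at its centre (30 mm above its lower end), z along the tube. The two tubes are alike; either may take either place
- collar_a: steel collar lying flat: a ring of 46 mm outside diameter, 26 mm bore, 16 mm high; origin at its centre (8 mm above its underside), z along its bore. The two collars are alike
- collar_b: steel collar lying flat: a ring of 46 mm outside diameter, 26 mm bore, 16 mm high; origin at its centre (8 mm above its underside), z along its bore. The two collars are alike
- tone_bar: flat aluminium tone bar with two small dark marks on its upper face, lying flat: 100 mm long (x), 34 mm wide (y), 12 mm thick (z); origin at its centre, 6 mm above its underside. Both ends and both faces are equivalent
- long_tray: open tray of pale green painted wood, long and narrow, fixed to the bench: outside 70 mm (x) by 170 mm (y), 26 mm high, walls and floor 6 mm thick (inside 58 by 158 mm, inner floor 6 mm above the bench); origin at the centre of its underside, z up. It is for the tubes
- square_tray: open square tray of pale green painted wood, fixed to the bench: outside 130 by 130 mm, 26 mm high, walls and floor 6 mm thick (inside 118 by 118 mm, inner floor 6 mm above the bench); origin at the centre of its underside, z up. It is for the collars
- stand: fixed plywood stand like a small book rest, 100 mm wide (y); origin on the bench under its middle, z up, x level, pointing up the slope; its high end is towards the robot, the low end with the lip away from it. Slippery face rises 27 deg to +x, from the corner with the lip (x -55, z 20 mm) to x 56, z 77 mm; lip stands 14 mm off it. Bar seated on it: centre at x -13.2, z 48.0 mm. Metal slides down it
- glue_bottle: small white glue bottle with a yellow cap, upright, 34 mm diameter, 90 mm high; origin at the centre of its underside. To be left alone
- tape_roll: blue roll of tape lying flat (a ring), 52 mm outside diameter, 19 mm high; origin at the centre of its underside. To be left alone
There are look-alikes about, which are no part of the job. What is shaped like the tube_b but orange is not meant.

How it is judged:
At the end, for the whole second after the job is handed in: Tubes upright on the long tray's floor, collars flat on the square tray's floor (tilt under 0.12 rad); bar flat on the slope and lengthways (0.12, 0.2 rad), its centre within 8 mm of its place on the lip along the slope, 35 mm of the middle line sideways; all at rest (x of tube_a in the frame of long_tray between -0.018 and 0.018 m and y of tube_a in the frame of long_tray between -0.068 and 0.068 m and z of tube_a in the frame of long_tray between 0.03 and 0.042 m and angle between the z axis of each of tube_a, tube_b and the z axis of long_tray, either way round below 0.12 rad and x of tube_b in the frame of long_tray between -0.018 and 0.018 m and y of tube_b in the frame of long_tray between -0.068 and 0.068 m and z of tube_b in the frame of long_tray between 0.03 and 0.042 m and x of collar_a in the frame of square_tray between -0.042 and 0.042 m and y of collar_a in the frame of square_tray between -0.042 and 0.042 m and z of collar_a in the frame of square_tray between 0.01 and 0.019 m and angle between the z axis of each of collar_a, collar_b and the z axis of square_tray, either way round below 0.12 rad and x of collar_b in the frame of square_tray between -0.042 and 0.042 m and y of collar_b in the frame of square_tray between -0.042 and 0.042 m and z of collar_b in the frame of square_tray between 0.01 and 0.019 m and x of tone_bar in the frame of stand between -0.0211736 and -0.00517362 m and y of tone_bar in the frame of stand between -0.035 and 0.035 m and z of tone_bar in the frame of stand between 0.0410456 and 0.0550456 m and angle between the x axis of tone_bar and the x axis of stand, either way round between 0.351239 and 0.591239 rad and angle between the y axis of tone_bar and the y axis of stand, either way round below 0.2 rad and linear speed of each of tube_a, tube_b, collar_a, collar_b, tone_bar below 0.02 m/s); the robot touches nothing.
It fails at once if the glue bottle or the tape roll is pushed more than 25 mm away, or the bottle is tipped (distance of any of glue_bottle, tape_roll from where it was at the start of the episode above 0.025 m or angle between glue_bottle's own z axis and vertical above 0.4 rad).
It also fails if it takes over 120 s, if anything falls off the work surface, if the arm or the gripper's body presses on something with over 40 N, if the wrist force passes 120 N, or if a joint passes its speed limit or range.

## Robot

A 7-joint arm with a two-finger parallel gripper is mounted at the origin on the work surface. World frame = base frame: x ahead of the robot, y to its left, z up, the work surface at z = 0. Lengths are in m, angles in rad, forces in N, time in s.
With the tool pointing down it reaches from about 0.4 to 0.85 m from the base axis. Payload 4.5 kg.
Tool frame: the origin (TCP) lies on the centre line of the jaws, within the pads' length; the fingertips stand 11 mm ahead of it and the grasp point (between the pads) lies 8 mm behind it; z points along the fingers, y is the line along which they close (so a half turn about z gives the same grasp; the last joint's range is limited). The gripper opens to 88 mm and grips with 3 to 60 N. Pads are 18 mm wide; open, the fingers measure 123 mm over their backs; the gripper's body (75 mm by 187 mm) begins 45 mm behind the grasp point.
Start: joints at [1.168, 0.689, -0.195, 1.565, 0.157, 0.902, -0.215], TCP at [0.264, -0.566, 0.25] pointing down, gripper open.
Joint ranges: [-3.01, 3.01], [-0.46, 2.08], [-1.47, 1.51], [0.13, 2.56], [-1, 4.14], [0.04, 2.09], [-2.66, 2.66]. Speed limits (rad/s): [2.57, 2.57, 3.14, 3.14, 3.14, 3.14, 3.14].

## Interface

Orientations are given as a unit quaternion [x, y, z, w].
In Python, from plant import * gives the robot as it stands. The module is installed in compiled form; this text tells all that it offers.
- The arm moves only by the tool send_rows, never from a script. Its argument "motion" is a list of rows, each an object of numbers: "x", "y", "z": the shift along the tool's x, y, z in cm; "rx", "ry", "rz": the turn, a rotation vector about the tool's x, y, z in rad; "jaw": the finger opening in cm, from 0 to 8.81. In form: [{"x": .., "y": .., "z": .., "rx": .., "ry": .., "rz": .., "jaw": ..}, ...]. A call has exactly 5 rows; each row shifts and turns the commanded pose from where the row before left it, along the tool's axes as they then stand; what a row does not reach is not made up. A row lasts 1/10 s, in which the tool goes at most 50 mm and 8.59 degrees, less where a joint would pass 70% of its speed; a pose out of reach is approached as far as the arm can. A call is refused whole if a number of a shift passes 5 or a number of a turn 0.15, either way. A call with a gripper value outside its range is refused whole. The fingers move at their own pace and stop on an object; "grip_force" is the grip in N (left out, the last holds). Time passes only in rows, so rows that do not move let the fingers close, or fill a call up. It gives the time, the measured TCP pose, the force, the opening and the grip force at its end, in the units of the state.
- get_state(): the state, without advancing time (a new reading comes with each control period).
- snapshot(name): name is "scene" or "side" or "wrist"; returns a dict with "img" (384x512x3 uint8, red, green, blue), "vertical_fov" (degrees; the focal length in pixels is half the picture's height over the tangent of half this angle, whatever the lens; pixels are square), "cx", "cy" (the principal point, pixels), "D" ([k1, k2, p1, p2, k3] as OpenCV has them; the pictures are not rectified), "extrinsics" (4x4, takes a point from camera to world coordinates). Camera axes: x right, y up, looking along -z (the intrinsics and any distortion apply to the point x, -y, -z); pixel columns grow to the right and rows downward; lengths in m; the calibration is good to about 2 mm. A picture is of the moment at which its call begins. There is no depth.
- finish_job(): hands the job in; it is judged then, once.
The state is a dict: "clock": time; "q": joint angles; "qd": joint speeds; "joint_torque": joint torques, N m; "tool_pos": TCP position; "eef_rot": TCP orientation; "contact_force": force on the tool from outside, world axes, zero at the start; "moment": the same for the moment, N m; "opening": opening from 0.0 (shut) to 1.0 (fully open); "finger_force": force on a finger pad.
Only numpy, scipy, OpenCV 4.12 (cv2) and the standard library are available. Lean on these libraries where they do the work, as an engineer would, in place of code of your own. Each camera call takes 0.05 s, during which the arm holds its last target. There are 200 camera calls.

## Working session

There is one attempt and no reset: what is moved stays moved. The work goes in short steps, Python scripts to look and compute and a tool call to move; the robot and the scene stay as the last step left them, time stands still between calls to the robot, and variables do not carry over. Pictures are saved under pics/ and viewed, at most 14 in all, crops included, and the job is handed in when it is done.

Besides the shell and the picture viewer there is one more tool, called after "Emit:" in YAML: its name, and indented under it one key for each argument. send_rows: Moves the arm, as the interface text tells. Its arguments: {"type":"object","properties":{"motion":{"type":"array"},"grip_force":{"type":"number"}},"required":["motion"]}

```bash
mkdir -p pics
python3 - <<'E'
from plant import *
import cv2,pickle
s=get_state();print(s)
for n in("scene","side"):
    d=snapshot(n);pickle.dump(d,open(n+".pkl","wb"))
    cv2.imwrite(f"pics/{n}0.png",cv2.resize(d["img"][:,:,::-1],None,fx=1.5,fy=1.5,interpolation=cv2.INTER_CUBIC))
    print(n,d["vertical_fov"],d["cx"],d["cy"],d["D"],d["extrinsics"])
E
```

```text
{'clock': 0.0, 'q': array([ 1.16780084,  0.68992839, -0.19453316,  1.56635155,  0.15730358,
        0.90249363, -0.21511368]), 'qd': array([ 0.00119973,  0.00121732, -0.0010986 ,  0.00141188,  0.00169634,
       -0.00177858,  0.00015596]), 'joint_torque': array([-6.79905006e-04, -5.27557969e+01, -1.26664538e+00, -1.53426325e+01,
       -5.25597122e-02,  6.59855941e-03,  2.03568338e-04]), 'tool_pos': array([ 0.26410471, -0.56578242,  0.24894319]), 'eef_rot': array([ 9.76235860e-01,  2.16708898e-01, -2.54785837e-04, -8.56802165e-04]), 'contact_force': array([ 0.02690507,  0.32553316, -0.15084981]), 'moment': array([-0.00041994, -0.00659453,  0.00045338]), 'finger_force': 0.0, 'opening': 1.000979424056994}
scene 55.28393710162231 250.11019783222477 189.19905361777688 [-0.05135954  0.          0.          0.          0.        ] [[ 0.8425154  -0.45926486  0.28150238  0.76762598]
 [ 0.53866006  0.71478428 -0.44601432 -0.40299298]
 [ 0.00362523  0.52740802  0.8496044   0.85413446]
 [ 0.          0.          0.          1.        ]]
side 48.75895715840797 257.04584467876197 194.18622799817246 [-0.01470598  0.          0.          0.          0.        ] [[-0.79824937  0.36532171 -0.47889246  0.03831789]
 [-0.60232121 -0.48063096  0.6373406   0.6461371 ]
 [ 0.00266381  0.79720382  0.60370437  0.64106844]
 [ 0.          0.          0.          1.        ]]
```

View pics/scene0.png

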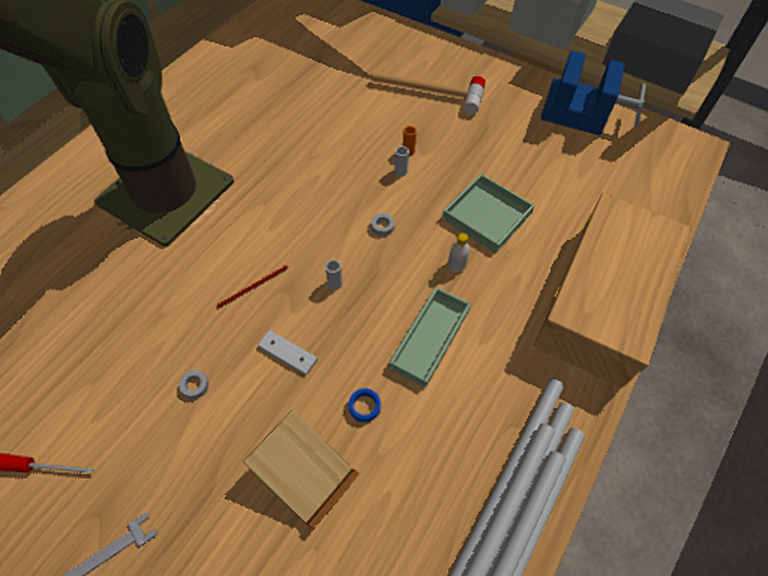

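View pics/side0.png

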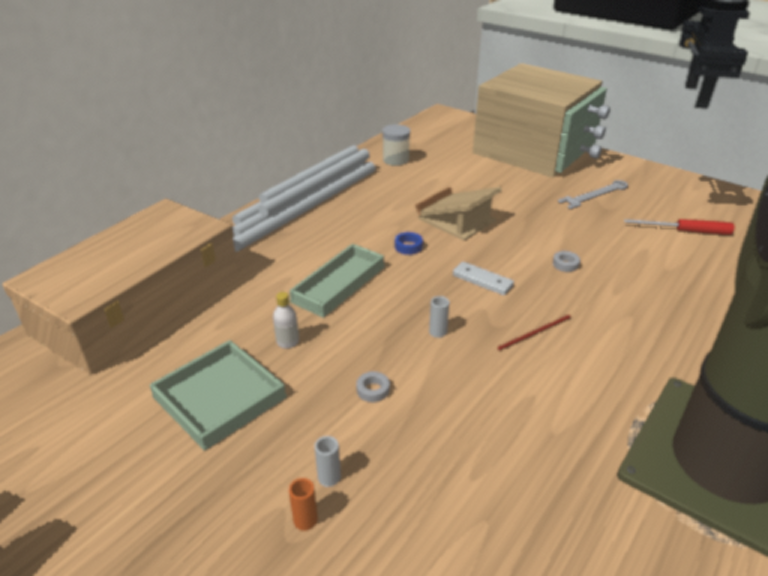

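The scene picture (1.5x) shows the tubes at (401,160) and (333,276), and the orange look-alike at (409,140). The collars are at (382,225) and (193,385), and the bar is at (287,352). The long tray is at (430,337), the square tray at (488,213), the stand at (300,468), the tape at (364,405) and the bottle at (458,254).

Things that could be mistaken for a target:
- **Tubes:** the orange tube (409,140) and the grey rods (520,480). I choose the two grey upright ones.
- **Collars:** the blue tape ring (364,405). I choose the grey rings.
- **Bar:** the wrench (130,540). I choose the plate with two marks.

```bash
cat > h.py <<'E'
import cv2,pickle,numpy as np
def K(d):
    f=192/np.tan(np.radians(d["vertical_fov"]/2));return np.array([[f,0,d["cx"]],[0,f,d["cy"]],[0,0,1.]])
def cast(d,pts,z):
    p=cv2.undistortPoints(np.array(pts,float).reshape(-1,1,2),K(d),np.array(d["D"]))[:,0]
    E=np.array(d["extrinsics"]);r=np.c_[p[:,0],-p[:,1],-np.ones(len(p))]@E[:3,:3].T
    return E[:3,3]+r*((z-E[2,3])/r[:,2])[:,None]
def proj(d,P):
    E=np.array(d["extrinsics"]);c=(np.atleast_2d(P)-E[:3,3])@E[:3,:3]
    return cv2.projectPoints(c*[1,-1,-1],np.zeros(3),np.zeros(3),K(d),np.array(d["D"]))[0][:,0]
E
python3 - <<'E'
from h import *
np.set_printoptions(precision=3,suppress=True)
S={n:pickle.load(open(n+".pkl","rb")) for n in("scene","side")}
P={'tubeFar':(.06,(402,151),(327,444)),'tubeNear':(.06,(334,265),(440,301)),'orange':(.06,(410,130),(302,486)),
'colFar':(.016,(382,223),(373,384)),'colNear':(.016,(193,383),(567,259)),'bar':(.012,(287,350),(483,275)),
'barM1':(.012,(271,341),(468,270)),'barM2':(.012,(302,358),(497,281)),
'bottle':(.09,(462,238),(283,298)),'tape':(.019,(364,403),(408,242)),
'longT':(.006,(432,335),(339,279)),'sqT':(.006,(488,214),(220,393)),'standTopL':(.077,(293,411),None),'standTopR':(.077,(246,462),None),'standLow1':(.02,(351,472),None),'standLow2':(.02,(308,521),None)}
for k,(z,a,b) in P.items():
    print(k,cast(S['scene'],[np.array(a)/1.5],z)[0],cast(S['side'],[np.array(b)/1.5],z)[0] if b else '')
# tray rims, rim corners at z=.026
for n,c in (('long',[(437,288),(471,298),(389,366),(424,385)]),('sq',[(482,176),(534,210),(443,211),(497,250)])):
    q=cast(S['scene'],np.array(c)/1.5,.026);print(n,q[:,:2].tolist(),q.mean(0))
im=S['scene']['img'][70:330,100:370,::-1];cv2.imwrite('pics/crop.png',cv2.resize(im,None,fx=2.2,fy=2.2,interpolation=cv2.INTER_CUBIC))
E
```

```text
tubeFar [0.381 0.307 0.06 ] [0.378 0.306 0.06 ]
tubeNear [0.424 0.008 0.06 ] [0.42  0.003 0.06 ]
orange [0.363 0.368 0.06 ] [0.361 0.365 0.06 ]
colFar [0.427 0.16  0.016] [0.421 0.164 0.016]
colNear [ 0.343 -0.282  0.016] [ 0.338 -0.281  0.016]
bar [ 0.435 -0.151  0.012] [ 0.433 -0.155  0.012]
barM1 [ 0.401 -0.153  0.012] [ 0.461 -0.152  0.012]
barM2 [ 0.464 -0.149  0.012] [ 0.406 -0.154  0.012]
bottle [0.591 0.158 0.09 ] [0.582 0.165 0.09 ]
tape [ 0.595 -0.161  0.019] [ 0.588 -0.153  0.019]
longT [0.625 0.008 0.006] [ 0.626 -0.004  0.006]
sqT [0.587 0.3   0.006] [0.584 0.296 0.006]
standTopL [ 0.527 -0.244  0.077] 
standTopR [ 0.516 -0.339  0.077] 
standLow1 [ 0.638 -0.261  0.02 ] 
standLow2 [ 0.625 -0.351  0.02 ] 
long [[0.5898209992625834, 0.08342630825224606], [0.6499646572753927, 0.0977100609665853], [0.5967724708800499, -0.08848028029439325], [0.6610463312919775, -0.08617028240164804]] [0.624 0.002 0.026]
sq [[0.5369362963018225, 0.3658457235922483], [0.6623514217120806, 0.3414718040729876], [0.5143677480333952, 0.24249203299012267], [0.6432133327034367, 0.21558576006972097]] [0.589 0.291 0.026]
```

View pics/crop.png

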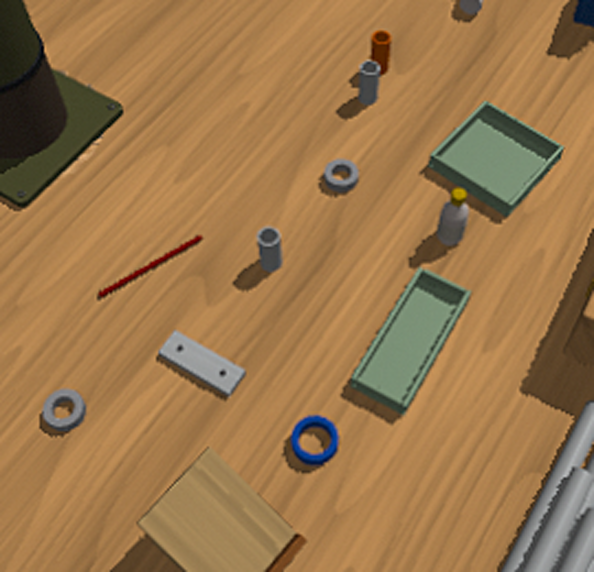

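The crop confirms the choice: grey tubes at (369,82) and (269,249), grey rings at (340,176) and (63,411), and the bar with marks at (201,364). Both views agree to within 5 mm. I start with the near collar.

Emit:
send_rows:
  motion:
    - {"z":3,"rz":0.145}
    - {"z":3,"rz":0.145}
    - {"z":3,"rz":0.147}
    - {"y":-4}
    - {"y":-4}
  grip_force: 25

```text
schema error: expected keys x, y, z, rx, ry, rz, jaw
```

Emit:
send_rows:
  motion:
    - {"y":-4,"x":1.5}
    - {"y":-4,"x":1.5}
    - {"y":-4,"x":1.5}
    - {"y":-4,"x":1.5}
    - {"y":-4,"x":1.5}

```text
schema error: expected keys x, y, z, rx, ry, rz, jaw
```

All keys are needed.

Emit:
send_rows:
  motion:
    - {"x":0,"y":0,"z":3,"rx":0,"ry":0,"rz":0.145,"jaw":8.8}
    - {"x":0,"y":0,"z":3,"rx":0,"ry":0,"rz":0.145,"jaw":8.8}
    - {"x":0,"y":0,"z":3,"rx":0,"ry":0,"rz":0.147,"jaw":8.8}
    - {"x":0,"y":-4,"z":0,"rx":0,"ry":0,"rz":0,"jaw":8.8}
    - {"x":0,"y":-4,"z":0,"rx":0,"ry":0,"rz":0,"jaw":8.8}
  grip_force: 25

```text
clock: 0.6
tool_pos: [0.2636, -0.485, 0.1577]
eef_rot: [1.0, -0.001, -0.001, -0.001]
contact_force: [0.2, 0.7, -0.7]
opening: 0.999
finger_force: 0.0
```

Emit:
send_rows:
  motion:
    - {"x":1.5,"y":-4,"z":0,"rx":0,"ry":0,"rz":0,"jaw":8.8}
    - {"x":1.5,"y":-4,"z":0,"rx":0,"ry":0,"rz":0,"jaw":8.8}
    - {"x":1.5,"y":-4,"z":0,"rx":0,"ry":0,"rz":0,"jaw":8.8}
    - {"x":1.5,"y":-4,"z":0,"rx":0,"ry":0,"rz":0,"jaw":8.8}
    - {"x":1.5,"y":-4,"z":0,"rx":0,"ry":0,"rz":0,"jaw":8.8}

```text
clock: 1.1
tool_pos: [0.3398, -0.2848, 0.1597]
eef_rot: [1.0, -0.0, 0.0, -0.0]
contact_force: [1.0, 0.0, -0.3]
opening: 1.002
finger_force: 0.0
```

```bash
cat >> h.py <<'E'
def grey(im,smax=45,vmin=90):
    h=cv2.cvtColor(im,cv2.COLOR_RGB2HSV);return ((h[...,1]<smax)&(h[...,2]>vmin)).astype(np.uint8)*255
def blobs(d,m,z,amin=150):
    """outer contours: minAreaRect of the contour cast on plane z -> centre, sizes, angle of long side"""
    m=cv2.morphologyEx(m,cv2.MORPH_OPEN,np.ones((3,3)));out=[]
    for c in cv2.findContours(m,cv2.RETR_EXTERNAL,cv2.CHAIN_APPROX_NONE)[0]:
        if cv2.contourArea(c)<amin: continue
        q=cast(d,c[:,0],z)[:,:2];b=cv2.boxPoints(cv2.minAreaRect((q*1000).astype(np.float32)))/1000
        e=[b[1]-b[0],b[2]-b[1]];e.sort(key=np.linalg.norm);a=np.arctan2(e[1][1],e[1][0])
        out.append((b.mean(0).round(4),np.linalg.norm(e,axis=1).round(4),round((a+np.pi/2)%np.pi-np.pi/2,3),c[:,0].mean(0).round()))
    return out
E
python3 - <<'E'
from plant import *
from h import *
d=snapshot("wrist");pickle.dump(d,open("w.pkl","wb"))
cv2.imwrite("pics/w1.png",d["img"][:,:,::-1])
print(d["extrinsics"],d["vertical_fov"])
for b in blobs(d,grey(d["img"]),.016):print(b)
E
```

```text
[[-1.21557236e-03  9.63308503e-01  2.68393835e-01  4.08566264e-01]
 [-9.99999260e-01 -1.18549104e-03 -2.74141385e-04 -2.83752883e-01]
 [ 5.40957603e-05 -2.68393969e-01  9.63309231e-01  2.94936342e-01]
 [ 0.00000000e+00  0.00000000e+00  0.00000000e+00  1.00000000e+00]] 67.34549519740159
(array([ 0.3425, -0.2785], dtype=float32), array([0.045 , 0.0455], dtype=float32), np.float32(-1.556), array([251., 183.]))
(array([ 0.4204, -0.4967], dtype=float32), array([0.0357, 0.0692], dtype=float32), np.float32(1.195), array([478.,  99.]))
(array([ 0.4347, -0.1504], dtype=float32), array([0.037, 0.099], dtype=float32), np.float32(0.03), array([110.,  82.]))
```

View pics/w1.png

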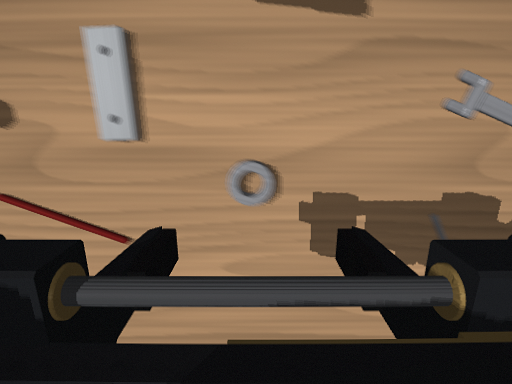

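The wrist view shows the collar at (251,183), measuring 45 mm across as it should, and the bar at (110,82). I go down onto the collar.

Emit:
send_rows:
  motion:
    - {"x":0.3,"y":-0.6,"z":4,"rx":0,"ry":0,"rz":0,"jaw":7}
    - {"x":0,"y":0,"z":4,"rx":0,"ry":0,"rz":0,"jaw":7}
    - {"x":0,"y":0,"z":3.5,"rx":0,"ry":0,"rz":0,"jaw":7}
    - {"x":0,"y":0,"z":1.9,"rx":0,"ry":0,"rz":0,"jaw":7}
    - {"x":0,"y":0,"z":1,"rx":0,"ry":0,"rz":0,"jaw":7}

```text
clock: 1.65
tool_pos: [0.3508, -0.2872, 0.0226]
eef_rot: [1.0, 0.0, -0.009, -0.007]
contact_force: [-0.3, 0.3, 0.1]
opening: 0.795
finger_force: 0.0
```

Emit:
send_rows:
  motion:
    - {"x":0,"y":0,"z":0,"rx":0,"ry":0,"rz":0,"jaw":3}
    - {"x":0,"y":0,"z":0,"rx":0,"ry":0,"rz":0,"jaw":3}
    - {"x":0,"y":0,"z":0,"rx":0,"ry":0,"rz":0,"jaw":3}
    - {"x":0,"y":0,"z":0,"rx":0,"ry":0,"rz":0,"jaw":3}
    - {"x":0,"y":0,"z":0,"rx":0,"ry":0,"rz":0,"jaw":3}

```text
clock: 2.15
tool_pos: [0.3508, -0.2872, 0.025]
eef_rot: [1.0, -0.0, -0.008, -0.006]
contact_force: [-0.0, 0.7, 1.7]
opening: 0.476
finger_force: 25.0
```

Run:
```python
from plant import *
s=get_state();print(s["q"],s["opening"])
```

```text
[ 0.6001033   0.92667697 -0.02343369  2.19470716  0.39706774  0.04345321
 -1.38202592] 0.4757783248719474
```

Joint 6 is at its lower limit, so the grasp is shallow and off-centre. I'll let go, turn the jaws tangential, tilt the fingers inward a little and look again.

Emit:
send_rows:
  motion:
    - {"x":0,"y":0,"z":0,"rx":0,"ry":0,"rz":0,"jaw":7}
    - {"x":0,"y":0,"z":0,"rx":0,"ry":0,"rz":0,"jaw":7}
    - {"x":0,"y":0,"z":-3,"rx":0,"ry":0,"rz":0,"jaw":7}
    - {"x":0,"y":0,"z":-5,"rx":0,"ry":0,"rz":0,"jaw":7}
    - {"x":0,"y":0,"z":-4,"rx":0,"ry":0,"rz":0,"jaw":7}

```text
clock: 2.65
tool_pos: [0.3525, -0.2887, 0.1462]
eef_rot: [1.0, 0.0, -0.008, -0.006]
contact_force: [0.7, -0.7, 0.4]
opening: 0.792
finger_force: 0.0
```

Emit:
send_rows:
  motion:
    - {"x":0,"y":0,"z":0,"rx":0,"ry":0,"rz":0.14,"jaw":7}
    - {"x":0,"y":0,"z":0,"rx":0,"ry":0,"rz":0.14,"jaw":7}
    - {"x":0,"y":0,"z":0,"rx":0,"ry":0,"rz":0.14,"jaw":7}
    - {"x":0,"y":0,"z":0,"rx":0,"ry":0,"rz":0.14,"jaw":7}
    - {"x":0,"y":0,"z":0,"rx":0,"ry":0,"rz":0.14,"jaw":7}

```text
clock: 3.15
tool_pos: [0.3526, -0.2888, 0.1446]
eef_rot: [0.938, -0.346, -0.009, -0.003]
contact_force: [0.6, 0.4, 0.2]
opening: 0.792
finger_force: 0.0
```

Emit:
send_rows:
  motion:
    - {"x":0,"y":0,"z":0,"rx":0,"ry":-0.14,"rz":0,"jaw":7}
    - {"x":0,"y":0,"z":0,"rx":0,"ry":0,"rz":0,"jaw":7}
    - {"x":0,"y":0,"z":0,"rx":0,"ry":0,"rz":0,"jaw":7}
    - {"x":0,"y":0,"z":0,"rx":0,"ry":0,"rz":0,"jaw":7}
    - {"x":0,"y":0,"z":0,"rx":0,"ry":0,"rz":0,"jaw":7}

```text
clock: 3.65
tool_pos: [0.3519, -0.2883, 0.1445]
eef_rot: [0.936, -0.342, -0.074, -0.027]
contact_force: [-0.3, 0.0, -0.1]
opening: 0.795
finger_force: 0.0
```

```bash
cat >> h.py <<'E'
def todo(s,p):
    "shift in tool axes (cm) that brings the TCP to world p, and tool axes"
    from scipy.spatial.transform import Rotation as R
    M=R.from_quat(s["eef_rot"]).as_matrix()
    print("pos",s["tool_pos"].round(4),"q",s["q"].round(2),"psi",round(np.arctan2(M[1,0],M[0,0]),3),"z",M[:,2].round(3))
    print("-> tool cm",(M.T@(np.array(p)-s["tool_pos"])*100).round(2))
E
cat > look.py <<'E'
import sys
from plant import *
from h import *
z=float(sys.argv[1]);d=snapshot("wrist");pickle.dump(d,open("w.pkl","wb"))
for b in blobs(d,grey(d["img"]),z):print(b)
todo(get_state(),[float(v) for v in sys.argv[2:5]])
E
python3 look.py .016 .3425 -.2785 .016
```

```text
(array([ 0.3406, -0.286 ], dtype=float32), array([0.0441, 0.0449], dtype=float32), np.float32(0.87), array([263., 178.]))
(array([ 0.4337, -0.1544], dtype=float32), array([0.0336, 0.0979], dtype=float32), np.float32(0.024), array([ 93., 190.]))
pos [ 0.352  -0.2883  0.1445] q [ 0.64  0.71 -0.07  2.03  0.05  0.56 -1.73] psi -0.7 z [-0.12   0.1   -0.988]
-> tool cm [ 0.66 -0.14 12.91]
```

Emit:
send_rows:
  motion:
    - {"x":1.0,"y":0.55,"z":3,"rx":0,"ry":0,"rz":0,"jaw":7}
    - {"x":0,"y":0,"z":4,"rx":0,"ry":0,"rz":0,"jaw":7}
    - {"x":0,"y":0,"z":3.5,"rx":0,"ry":0,"rz":0,"jaw":7}
    - {"x":0,"y":0,"z":1.8,"rx":0,"ry":0,"rz":0,"jaw":7}
    - {"x":0,"y":0,"z":0.6,"rx":0,"ry":0,"rz":0,"jaw":7}

```text
clock: 4.2
tool_pos: [0.34, -0.2853, 0.014]
eef_rot: [0.936, -0.342, -0.075, -0.027]
contact_force: [-0.6, -0.2, -0.1]
opening: 0.795
finger_force: 0.0
```

```bash
python3 look.py .016 .3406 -.286 .015|tail -2
```

```text
pos [ 0.3403 -0.2856  0.0142] q [ 0.63  0.96 -0.04  2.09  0.08  0.25 -1.75] psi -0.7 z [-0.122  0.102 -0.987]
-> tool cm [ 0.04  0.01 -0.08]
```

Emit:
send_rows:
  motion:
    - {"x":0,"y":0,"z":0,"rx":0,"ry":0,"rz":0,"jaw":3}
    - {"x":0,"y":0,"z":0,"rx":0,"ry":0,"rz":0,"jaw":3}
    - {"x":0,"y":0,"z":0,"rx":0,"ry":0,"rz":0,"jaw":3}
    - {"x":0,"y":0,"z":0,"rx":0,"ry":0,"rz":0,"jaw":3}
    - {"x":0,"y":0,"z":-2,"rx":0,"ry":0,"rz":0,"jaw":3}

```text
clock: 4.75
tool_pos: [0.3428, -0.2877, 0.0346]
eef_rot: [0.936, -0.342, -0.075, -0.027]
contact_force: [-0.5, 0.2, -1.5]
opening: 0.505
finger_force: 25.0
```

Emit:
send_rows:
  motion:
    - {"x":0,"y":0,"z":-4,"rx":0,"ry":0,"rz":0,"jaw":3}
    - {"x":0,"y":0,"z":-4,"rx":0,"ry":0.14,"rz":0,"jaw":3}
    - {"x":0,"y":0,"z":-4,"rx":0,"ry":0,"rz":-0.14,"jaw":3}
    - {"x":0,"y":0,"z":0,"rx":0,"ry":0,"rz":-0.14,"jaw":3}
    - {"x":0,"y":0,"z":0,"rx":0,"ry":0,"rz":-0.14,"jaw":3}

```text
clock: 5.25
tool_pos: [0.3542, -0.2973, 0.156]
eef_rot: [0.991, -0.137, -0.006, -0.003]
contact_force: [-0.3, 0.0, -1.9]
opening: 0.504
finger_force: 25.0
```

Run:
```python
from plant import *
from h import *
s=get_state();print(s["opening"]*88,s["finger_force"]);todo(s,[.618,.291,.15])
```

```text
44.31351341901688 24.996953336521983
pos [ 0.3542 -0.2973  0.156 ] q [ 0.7   0.66 -0.15  2.12  0.24  0.39 -1.5 ] psi -0.274 z [-0.011  0.008 -1.   ]
-> tool cm [  9.46 -63.77   0.81]
```

Emit:
send_rows:
  motion:
    - {"x":0,"y":0,"z":0,"rx":0,"ry":0,"rz":-0.074,"jaw":3}
    - {"x":1.1,"y":-4.8,"z":0,"rx":0,"ry":0,"rz":0,"jaw":3}
    - {"x":1.1,"y":-4.8,"z":0,"rx":0,"ry":0,"rz":0,"jaw":3}
    - {"x":1.1,"y":-4.8,"z":0,"rx":0,"ry":0,"rz":0,"jaw":3}
    - {"x":1.1,"y":-4.8,"z":0,"rx":0,"ry":0,"rz":0,"jaw":3}

```text
clock: 5.75
tool_pos: [0.4365, -0.1164, 0.1553]
eef_rot: [0.995, -0.103, -0.007, -0.005]
contact_force: [1.4, -0.3, -0.9]
opening: 0.506
finger_force: 25.0
```

Emit:
send_rows:
  motion:
    - {"x":1.1,"y":-4.8,"z":0,"rx":0,"ry":0,"rz":0,"jaw":3}
    - {"x":1.1,"y":-4.8,"z":0,"rx":0,"ry":0,"rz":0,"jaw":3}
    - {"x":1.1,"y":-4.8,"z":0,"rx":0,"ry":0,"rz":0,"jaw":3}
    - {"x":1.1,"y":-4.8,"z":0,"rx":0,"ry":0,"rz":0,"jaw":3}
    - {"x":1.1,"y":-4.8,"z":0,"rx":0,"ry":0,"rz":0,"jaw":3}

```text
clock: 6.25
tool_pos: [0.5393, 0.1077, 0.1563]
eef_rot: [0.995, -0.103, -0.007, -0.005]
contact_force: [1.4, -0.1, -1.4]
opening: 0.505
finger_force: 25.0
```

Run:
```python
from plant import *
from h import *
s=get_state();print(s["opening"]*88,s["finger_force"]);todo(s,[.618,.291,.15])
d=snapshot("wrist");pickle.dump(d,open("w.pkl","wb"))
cv2.imwrite("pics/w2.png",d["img"][:,:,::-1])
```

```text
44.396150799053196 24.998089405708015
pos [0.5393 0.1077 0.1563] q [-0.24  0.73 -0.06  1.87  0.05  0.55 -2.1 ] psi -0.206 z [-0.014  0.011 -1.   ]
-> tool cm [  3.97 -19.55   0.72]
```

View pics/w2.png

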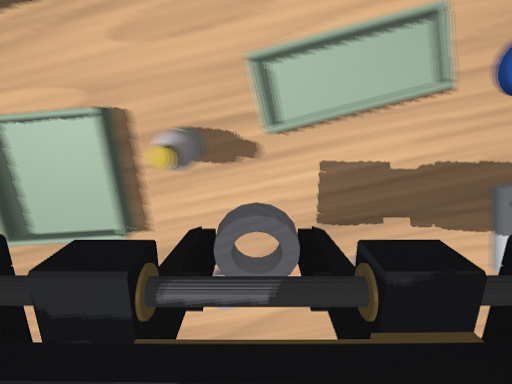

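The collar is held between the pads. The bottle's cap is at (162,156). The long tray's rim corners are at (249,57), (447,5), (455,88) and (270,132), and the square tray is at the left. I go on to the square tray and put the tilt back so the collar lies level.

Emit:
send_rows:
  motion:
    - {"x":1,"y":-4.9,"z":0,"rx":0,"ry":0,"rz":0,"jaw":3}
    - {"x":1,"y":-4.9,"z":0,"rx":0,"ry":0,"rz":0,"jaw":3}
    - {"x":1,"y":-4.9,"z":0,"rx":0,"ry":0,"rz":0,"jaw":3}
    - {"x":1,"y":-4.9,"z":0,"rx":0,"ry":-0.14,"rz":0,"jaw":3}
    - {"x":0,"y":0,"z":0,"rx":0,"ry":0,"rz":0,"jaw":3}

```text
clock: 6.8
tool_pos: [0.6196, 0.2886, 0.1557]
eef_rot: [0.993, -0.101, -0.062, -0.014]
contact_force: [-0.8, -0.5, -1.4]
opening: 0.504
finger_force: 25.0
```

Run:
```python
from plant import *
from h import *
w=pickle.load(open("w.pkl","rb"))
q=cast(w,[(249,57),(447,5),(455,88),(270,132)],.026);print("long rim",q[:,:2].round(3).tolist(),q.mean(0));print("cap",cast(w,[(162,156)],.09))
s=get_state();todo(s,[.618,.291,.15])
d=snapshot("wrist");pickle.dump(d,open("w.pkl","wb"))
cv2.imwrite("pics/w3.png",d["img"][:,:,::-1])
```

```text
long rim [[0.652, 0.092], [0.657, -0.073], [0.592, -0.077], [0.587, 0.087]] [0.62210158 0.00738944 0.026     ]
cap [[0.59181715 0.16577534 0.09      ]]
pos [0.6196 0.2886 0.1557] q [-0.42  0.92 -0.08  1.35 -0.03  0.97 -2.23] psi -0.201 z [-0.121  0.04  -0.992]
-> tool cm [-0.13 -0.2   0.59]
```

View pics/w3.png

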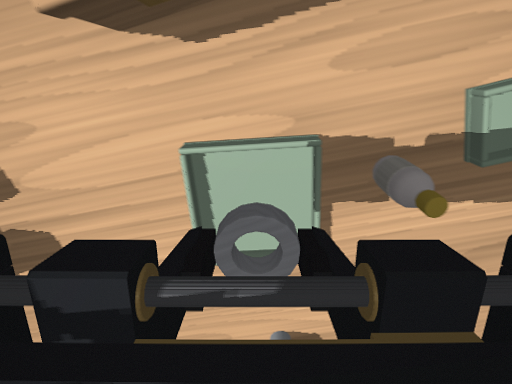

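The tray's far rim corners are at (181,147) and (321,136), with the collar held over the tray and the bottle at (410,185).

Run:
```python
from h import *
w=pickle.load(open("w.pkl","rb"))
q=cast(w,[(181,147),(321,136)],.026)[:,:2];m=q.mean(0);v=q[0]-q[1];L=np.linalg.norm(v);y=v/L;x=np.array([y[1],-y[0]])
print(q,L,"centre",m-.065*x,"ang",np.arctan2(x[1],x[0]))
```

```text
[[0.65734487 0.35326786]
 [0.64208351 0.22860712]] 0.1255914327930343 centre [0.58519587 0.29883603] ang -0.12181703899652561
```

Emit:
send_rows:
  motion:
    - {"x":0.3,"y":-0.5,"z":3.5,"rx":0,"ry":0,"rz":0,"jaw":3}
    - {"x":0.4,"y":0,"z":3.5,"rx":0,"ry":0,"rz":0,"jaw":3}
    - {"x":0.4,"y":0,"z":3.2,"rx":0,"ry":0,"rz":0,"jaw":3}
    - {"x":0.2,"y":0,"z":2.1,"rx":0,"ry":0,"rz":0,"jaw":3}
    - {"x":0.1,"y":0,"z":0.9,"rx":0,"ry":0,"rz":0,"jaw":3}

```text
clock: 7.35
tool_pos: [0.611, 0.2845, 0.0219]
eef_rot: [0.992, -0.103, -0.066, -0.007]
contact_force: [-9.4, -6.0, 35.7]
opening: 0.508
finger_force: 25.0
```

Emit:
send_rows:
  motion:
    - {"x":0,"y":0,"z":0,"rx":0,"ry":0,"rz":0,"jaw":3}
    - {"x":0,"y":0,"z":0.1,"rx":0,"ry":0,"rz":0,"jaw":3}
    - {"x":0,"y":0,"z":0,"rx":0,"ry":0,"rz":0,"jaw":5.8}
    - {"x":0,"y":0,"z":0,"rx":0,"ry":0,"rz":0,"jaw":5.8}
    - {"x":0,"y":0,"z":0,"rx":0,"ry":0,"rz":0,"jaw":5.8}

```text
clock: 7.85
tool_pos: [0.6139, 0.2878, 0.0232]
eef_rot: [0.993, -0.103, -0.063, -0.01]
contact_force: [0.6, 0.0, -0.2]
opening: 0.659
finger_force: 0.0
```

Emit:
send_rows:
  motion:
    - {"x":-0.1,"y":0,"z":-2,"rx":0,"ry":0,"rz":0,"jaw":5.8}
    - {"x":-0.4,"y":0,"z":-4,"rx":0,"ry":0,"rz":0,"jaw":7}
    - {"x":-0.5,"y":0,"z":-4,"rx":0,"ry":0.13,"rz":0,"jaw":7}
    - {"x":0,"y":0,"z":-2.8,"rx":0,"ry":0,"rz":-0.14,"jaw":7}
    - {"x":0,"y":0,"z":0,"rx":0,"ry":0,"rz":-0.14,"jaw":7}

```text
clock: 8.35
tool_pos: [0.6179, 0.2885, 0.1566]
eef_rot: [0.999, 0.04, 0.005, -0.005]
contact_force: [0.0, -0.1, 0.1]
opening: 0.797
finger_force: 0.0
```

Emit:
send_rows:
  motion:
    - {"x":0,"y":0,"z":0,"rx":0,"ry":0,"rz":-0.14,"jaw":7}
    - {"x":0,"y":0,"z":0,"rx":0,"ry":0,"rz":-0.14,"jaw":7}
    - {"x":-4.5,"y":1.1,"z":0,"rx":0,"ry":0,"rz":0,"jaw":7}
    - {"x":-4.5,"y":1.1,"z":0,"rx":0,"ry":0,"rz":0,"jaw":7}
    - {"x":-4.5,"y":1.1,"z":0,"rx":0,"ry":0,"rz":0,"jaw":7}

```text
clock: 8.85
tool_pos: [0.4998, 0.2078, 0.1507]
eef_rot: [0.984, 0.175, 0.002, -0.003]
contact_force: [0.2, -0.3, 0.2]
opening: 0.795
finger_force: 0.0
```

Emit:
send_rows:
  motion:
    - {"x":-4.5,"y":1.1,"z":0,"rx":0,"ry":0,"rz":0,"jaw":7}
    - {"x":-4.5,"y":1.1,"z":0,"rx":0,"ry":0,"rz":0,"jaw":7}
    - {"x":0,"y":0,"z":0,"rx":0,"ry":-0.13,"rz":0,"jaw":7}
    - {"x":0,"y":0,"z":0,"rx":0,"ry":0,"rz":0,"jaw":7}
    - {"x":0,"y":0,"z":0,"rx":0,"ry":0,"rz":0,"jaw":7}

```text
clock: 9.35
tool_pos: [0.428, 0.1591, 0.1503]
eef_rot: [0.983, 0.175, -0.058, 0.007]
contact_force: [0.1, 0.7, 0.5]
opening: 0.793
finger_force: 0.0
```

```bash
python3 look.py .016 .424 .162 .015
python3 - <<'E'
from plant import *
from h import *
d=snapshot("scene");print([b for b in blobs(d,grey(d["img"]),.022,30) if b[0][0]>.5 and b[0][1]>.2 and b[0][0]<.7])
cv2.imwrite("pics/s2.png",cv2.resize(d["img"][70:210,200:390,::-1],None,fx=3,fy=3))
E
```

```text
(array([0.3523, 0.3355], dtype=float32), array([0.0326, 0.0327], dtype=float32), np.float32(0.772), array([ 61., 181.]))
(array([0.4246, 0.1659], dtype=float32), array([0.0445, 0.0454], dtype=float32), np.float32(1.397), array([250., 172.]))
(array([0.6059, 0.047 ], dtype=float32), array([0.0391, 0.0978], dtype=float32), np.float32(-1.465), array([458.,  21.]))
(array([0.5193, 0.2752], dtype=float32), array([0.0292, 0.0717], dtype=float32), np.float32(-1.228), array([164.,  13.]))
pos [0.428  0.1591 0.1504] q [-0.32  0.69 -0.2   2.05  0.2   0.53 -1.88] psi 0.353 z [-0.111 -0.034 -0.993]
-> tool cm [ 1.3  -0.32 13.49]
[(array([0.6133, 0.287 ], dtype=float32), array([0.0435, 0.0452], dtype=float32), np.float32(-1.112), array([333., 146.])), (array([0.5733, 1.1483], dtype=float32), array([0.0361, 0.0745], dtype=float32), np.float32(0.62), array([414.,   2.]))]
```

View pics/s2.png

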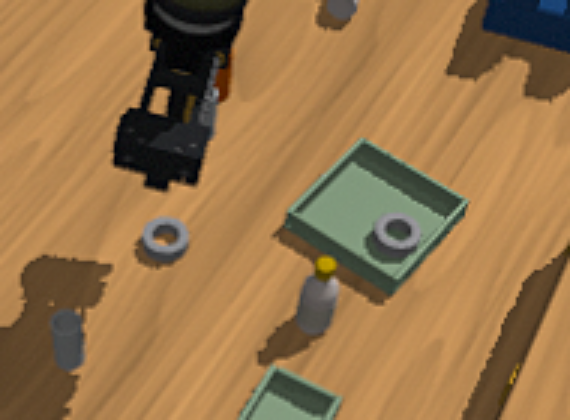

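The first collar lies flat in the square tray at (396,232). The second is at (.425,.166); I go down on it.

Emit:
send_rows:
  motion:
    - {"x":1.5,"y":-0.65,"z":3.5,"rx":0,"ry":0,"rz":0,"jaw":7}
    - {"x":0,"y":0,"z":4,"rx":0,"ry":0,"rz":0,"jaw":7}
    - {"x":0,"y":0,"z":3.5,"rx":0,"ry":0,"rz":0,"jaw":7}
    - {"x":0,"y":0,"z":1.7,"rx":0,"ry":0,"rz":0,"jaw":7}
    - {"x":0,"y":0,"z":0.7,"rx":0,"ry":0,"rz":0,"jaw":7}

```text
clock: 9.95
tool_pos: [0.4208, 0.1641, 0.0135]
eef_rot: [0.982, 0.176, -0.061, 0.008]
contact_force: [-0.3, -0.1, 0.0]
opening: 0.793
finger_force: 0.0
```

Emit:
send_rows:
  motion:
    - {"x":0,"y":0,"z":0,"rx":0,"ry":0,"rz":0,"jaw":3}
    - {"x":0,"y":0,"z":0,"rx":0,"ry":0,"rz":0,"jaw":3}
    - {"x":0,"y":0,"z":0,"rx":0,"ry":0,"rz":0,"jaw":3}
    - {"x":0,"y":0,"z":0,"rx":0,"ry":0,"rz":0,"jaw":3}
    - {"x":0,"y":0,"z":0,"rx":0,"ry":0,"rz":0,"jaw":3}

```text
clock: 10.45
tool_pos: [0.4209, 0.1634, 0.016]
eef_rot: [0.983, 0.175, -0.061, 0.008]
contact_force: [0.6, 0.7, 6.2]
opening: 0.502
finger_force: 25.0
```

Emit:
send_rows:
  motion:
    - {"x":-0.2,"y":0,"z":-2,"rx":0,"ry":0,"rz":0,"jaw":3}
    - {"x":-0.4,"y":0,"z":-4,"rx":0,"ry":0,"rz":0,"jaw":3}
    - {"x":-0.5,"y":0,"z":-4,"rx":0,"ry":0.122,"rz":0,"jaw":3}
    - {"x":0,"y":0,"z":-3,"rx":0,"ry":0,"rz":0.138,"jaw":3}
    - {"x":0,"y":0,"z":0,"rx":0,"ry":0,"rz":0.138,"jaw":3}

```text
clock: 10.95
tool_pos: [0.4223, 0.1632, 0.1492]
eef_rot: [0.999, 0.035, -0.0, -0.003]
contact_force: [0.7, -0.5, -1.6]
opening: 0.501
finger_force: 25.0
```

Emit:
send_rows:
  motion:
    - {"x":0,"y":0,"z":0,"rx":0,"ry":0,"rz":0.138,"jaw":3}
    - {"x":0,"y":0,"z":0,"rx":0,"ry":0,"rz":0.138,"jaw":3}
    - {"x":2.6,"y":-4,"z":0,"rx":0,"ry":0,"rz":0,"jaw":3}
    - {"x":2.6,"y":-4,"z":0,"rx":0,"ry":0,"rz":0,"jaw":3}
    - {"x":2.6,"y":-4,"z":0,"rx":0,"ry":0,"rz":0,"jaw":3}

```text
clock: 11.45
tool_pos: [0.5226, 0.2661, 0.1459]
eef_rot: [0.995, -0.1, -0.003, -0.001]
contact_force: [0.9, 0.4, -1.7]
opening: 0.511
finger_force: 25.0
```

Emit:
send_rows:
  motion:
    - {"x":2.6,"y":-4,"z":0,"rx":0,"ry":-0.122,"rz":0,"jaw":3}
    - {"x":0,"y":0,"z":0,"rx":0,"ry":0,"rz":0,"jaw":3}
    - {"x":0,"y":0,"z":0,"rx":0,"ry":0,"rz":0,"jaw":3}
    - {"x":0,"y":0,"z":0,"rx":0,"ry":0,"rz":0,"jaw":3}
    - {"x":0,"y":0,"z":0,"rx":0,"ry":0,"rz":0,"jaw":3}

```text
clock: 11.95
tool_pos: [0.5496, 0.2941, 0.1447]
eef_rot: [0.993, -0.1, -0.057, -0.005]
contact_force: [-0.1, 0.6, -0.8]
opening: 0.505
finger_force: 25.0
```

```bash
python3 look.py .03 .553 .3 .023|tail -2
```

```text
pos [0.5499 0.2943 0.1449] q [-0.5   0.85 -0.06  1.57 -0.05  0.8  -2.27] psi -0.2 z [-0.111  0.022 -0.994]
-> tool cm [ 1.57 -0.63 12.09]
```

Emit:
send_rows:
  motion:
    - {"x":1.5,"y":-0.6,"z":3,"rx":0,"ry":0,"rz":0,"jaw":3}
    - {"x":0,"y":0,"z":3.5,"rx":0,"ry":0,"rz":0,"jaw":3}
    - {"x":0,"y":0,"z":3,"rx":0,"ry":0,"rz":0,"jaw":3}
    - {"x":0,"y":0,"z":1.5,"rx":0,"ry":0,"rz":0,"jaw":3}
    - {"x":0,"y":0,"z":0.6,"rx":0,"ry":0,"rz":0,"jaw":3}

```text
clock: 12.5
tool_pos: [0.5531, 0.3003, 0.0268]
eef_rot: [0.993, -0.099, -0.057, -0.005]
contact_force: [-0.7, 0.3, -1.4]
opening: 0.501
finger_force: 25.0
```

Emit:
send_rows:
  motion:
    - {"x":0,"y":0,"z":0.2,"rx":0,"ry":0,"rz":0,"jaw":3}
    - {"x":0,"y":0,"z":0.2,"rx":0,"ry":0,"rz":0,"jaw":3}
    - {"x":0,"y":0,"z":0,"rx":0,"ry":0,"rz":0,"jaw":3}
    - {"x":0,"y":0,"z":0,"rx":0,"ry":0,"rz":0,"jaw":3}
    - {"x":0,"y":0,"z":0,"rx":0,"ry":0,"rz":0,"jaw":3}

```text
clock: 13.0
tool_pos: [0.5546, 0.3012, 0.0246]
eef_rot: [0.993, -0.1, -0.055, -0.006]
contact_force: [-0.9, 0.5, -1.7]
opening: 0.501
finger_force: 25.0
```

Emit:
send_rows:
  motion:
    - {"x":0,"y":0,"z":0.2,"rx":0,"ry":0,"rz":0,"jaw":3}
    - {"x":0,"y":0,"z":0,"rx":0,"ry":0,"rz":0,"jaw":5.8}
    - {"x":0,"y":0,"z":0,"rx":0,"ry":0,"rz":0,"jaw":5.8}
    - {"x":0,"y":0,"z":0,"rx":0,"ry":0,"rz":0,"jaw":5.8}
    - {"x":-0.2,"y":0,"z":-2,"rx":0,"ry":0,"rz":0,"jaw":5.8}

```text
clock: 13.5
tool_pos: [0.5524, 0.3001, 0.0401]
eef_rot: [0.993, -0.099, -0.058, -0.005]
contact_force: [-0.4, -0.1, -1.2]
opening: 0.656
finger_force: 0.0
```

Emit:
send_rows:
  motion:
    - {"x":-0.5,"y":0,"z":-4.5,"rx":0,"ry":0.12,"rz":0,"jaw":5}
    - {"x":0,"y":0,"z":-4.5,"rx":0,"ry":0,"rz":-0.1,"jaw":4.4}
    - {"x":0,"y":0,"z":-3,"rx":0,"ry":0,"rz":-0.1,"jaw":4.4}
    - {"x":-4,"y":0,"z":0,"rx":0,"ry":0,"rz":0,"jaw":4.4}
    - {"x":-4,"y":0,"z":0,"rx":0,"ry":0,"rz":0,"jaw":4.4}

```text
clock: 14.0
tool_pos: [0.4743, 0.3012, 0.1632]
eef_rot: [1.0, -0.001, 0.006, -0.001]
contact_force: [-0.6, 0.2, -0.9]
opening: 0.499
finger_force: 0.0
```

Run:
```python
from plant import *
from h import *
d=snapshot("wrist");pickle.dump(d,open("w.pkl","wb"));i=d["img"][:,:,::-1].copy()
cv2.imwrite("pics/w4.png",i);todo(get_state(),[.3795,.3065,.14])
print(proj(d,[[.3795,.3065,.06],[.362,.367,.06]]))
d=snapshot("scene");print([b for b in blobs(d,grey(d["img"]),.022,30) if b[0][0]>.5 and b[0][1]>.2 and b[0][0]<.7])
```

```text
pos [0.4636 0.3005 0.1618] q [-0.64  0.72 -0.04  1.87  0.05  0.56 -2.27] psi 0.005 z [-0.002 -0.003 -1.   ]
-> tool cm [-8.4  -0.65  2.19]
[[252.30406673 294.68453303]
 [189.84486031 310.44128368]]
[(array([0.6133, 0.287 ], dtype=float32), array([0.0435, 0.0452], dtype=float32), np.float32(-1.112), array([333., 146.])), (array([0.5588, 0.2988], dtype=float32), array([0.0421, 0.0453], dtype=float32), np.float32(0.576), array([318., 135.])), (array([0.5698, 1.1458], dtype=float32), array([0.0361, 0.0744], dtype=float32), np.float32(0.62), array([413.,   2.]))]
```

View pics/w4.png

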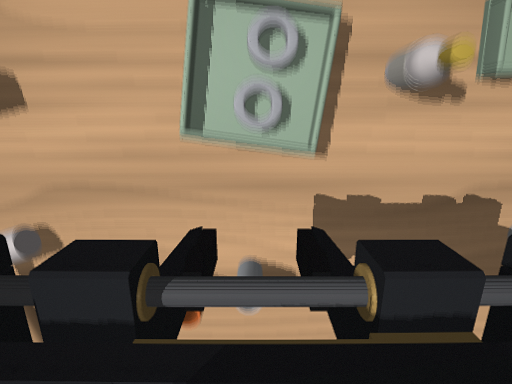

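Both collars lie flat and side by side at (272,40) and (260,104). The tube is at (249,272), between the jaws' lines, with the orange one to its lower left at (192,318).

Emit:
send_rows:
  motion:
    - {"x":-4.2,"y":-0.3,"z":0,"rx":0,"ry":0,"rz":0,"jaw":4}
    - {"x":-4.2,"y":-0.35,"z":0,"rx":0,"ry":0,"rz":0,"jaw":4}
    - {"x":0,"y":0,"z":1,"rx":0,"ry":0,"rz":0,"jaw":4}
    - {"x":0,"y":0,"z":2,"rx":0,"ry":0,"rz":0,"jaw":4}
    - {"x":0,"y":0,"z":1,"rx":0,"ry":0,"rz":0,"jaw":4}

```text
clock: 14.6
tool_pos: [0.3905, 0.3075, 0.1201]
eef_rot: [1.0, 0.0, 0.004, 0.0]
contact_force: [0.4, 0.2, 0.4]
opening: 0.452
finger_force: 0.0
```

Run:
```python
from plant import *
from h import *
todo(get_state(),[.3795,.3065,.04])
d=snapshot("side");cv2.imwrite("pics/sd2.png",cv2.resize(d["img"][240:384,120:300,::-1],None,fx=3,fy=3))
```

```text
pos [0.3905 0.3075 0.1201] q [-0.76  0.74 -0.01  2.07  0.04  0.32 -2.37] psi 0.001 z [ 0.008 -0.001 -1.   ]
-> tool cm [-1.16  0.09  8.  ]
```

View pics/sd2.png

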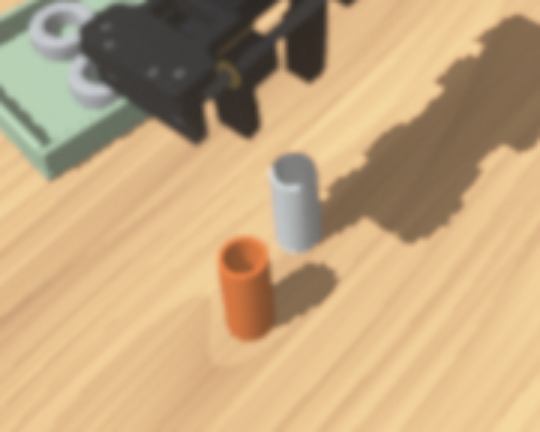

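The side view shows the grey tube (296,200) still standing in front of the jaws, clear of the orange one (246,290). I go down.

Emit:
send_rows:
  motion:
    - {"x":-1.1,"y":0.1,"z":0,"rx":0,"ry":0,"rz":0,"jaw":4}
    - {"x":0,"y":0,"z":2.5,"rx":0,"ry":0,"rz":0,"jaw":4}
    - {"x":0,"y":0,"z":2.5,"rx":0,"ry":0,"rz":0,"jaw":4}
    - {"x":0,"y":0,"z":2,"rx":0,"ry":0,"rz":0,"jaw":4}
    - {"x":0,"y":0,"z":1,"rx":0,"ry":0,"rz":0,"jaw":4}

```text
clock: 15.15
tool_pos: [0.3791, 0.3061, 0.0401]
eef_rot: [1.0, 0.0, 0.003, 0.001]
contact_force: [-0.5, -0.4, 0.3]
opening: 0.456
finger_force: 0.0
```

Emit:
send_rows:
  motion:
    - {"x":0,"y":0,"z":0,"rx":0,"ry":0,"rz":0,"jaw":1.5}
    - {"x":0,"y":0,"z":0,"rx":0,"ry":0,"rz":0,"jaw":1.5}
    - {"x":0,"y":0,"z":0,"rx":0,"ry":0,"rz":0,"jaw":1.5}
    - {"x":0,"y":0,"z":0,"rx":0,"ry":0,"rz":0,"jaw":1.5}
    - {"x":0,"y":0,"z":0,"rx":0,"ry":0,"rz":0,"jaw":1.5}

```text
clock: 15.65
tool_pos: [0.3799, 0.3065, 0.0415]
eef_rot: [1.0, 0.0, 0.004, -0.0]
contact_force: [0.6, -0.3, 0.3]
opening: 0.304
finger_force: 24.1
```

Emit:
send_rows:
  motion:
    - {"x":0,"y":0,"z":-3,"rx":0,"ry":0,"rz":0,"jaw":1.5}
    - {"x":0,"y":0,"z":-4.5,"rx":0,"ry":0,"rz":0,"jaw":1.5}
    - {"x":0,"y":0,"z":-4.5,"rx":0,"ry":0,"rz":0,"jaw":1.5}
    - {"x":2.7,"y":3.8,"z":0,"rx":0,"ry":0,"rz":0,"jaw":1.5}
    - {"x":2.7,"y":3.8,"z":0,"rx":0,"ry":0,"rz":0,"jaw":1.5}

```text
clock: 16.15
tool_pos: [0.4335, 0.2316, 0.1634]
eef_rot: [1.0, 0.003, 0.006, -0.001]
contact_force: [1.2, 0.2, -1.5]
opening: 0.31
finger_force: 24.1
```

Emit:
send_rows:
  motion:
    - {"x":2.7,"y":3.8,"z":0,"rx":0,"ry":0,"rz":0,"jaw":1.5}
    - {"x":2.7,"y":3.8,"z":0,"rx":0,"ry":0,"rz":0,"jaw":1.5}
    - {"x":2.7,"y":3.8,"z":0,"rx":0,"ry":0,"rz":0,"jaw":1.5}
    - {"x":2.7,"y":3.8,"z":0,"rx":0,"ry":0,"rz":0,"jaw":1.5}
    - {"x":2.7,"y":3.8,"z":0,"rx":0,"ry":0,"rz":0,"jaw":1.5}

```text
clock: 16.65
tool_pos: [0.5684, 0.0385, 0.1628]
eef_rot: [1.0, -0.0, 0.004, 0.0]
contact_force: [0.9, 0.1, -0.4]
opening: 0.306
finger_force: 24.1
```

```bash
cat > tray.py <<'E'
from plant import *
from h import *
d=snapshot("wrist");pickle.dump(d,open("w.pkl","wb"));i=d["img"]
h=cv2.cvtColor(i,cv2.COLOR_RGB2HSV);m=cv2.inRange(h,(50,25,60),(85,120,255))
for b in blobs(d,m,.026,1500):print(b)
cv2.imwrite("pics/w5.png",i[:,:,::-1]);todo(get_state(),[.6245,-.033,.05])
E
python3 tray.py
```

```text
(array([0.582 , 0.2575], dtype=float32), array([0.0728, 0.1261], dtype=float32), np.float32(-0.15), array([ 36., 171.]))
(array([6.246e-01, 5.000e-04], dtype=float32), array([0.0662, 0.1637], dtype=float32), np.float32(-1.528), array([299., 127.]))
pos [0.5736 0.0282 0.1631] q [-0.07  0.73 -0.11  1.82  0.15  0.59 -1.86] psi -0.012 z [ 0.014 -0.008 -1.   ]
-> tool cm [ 5.    5.97 11.43]
```

View pics/w5.png

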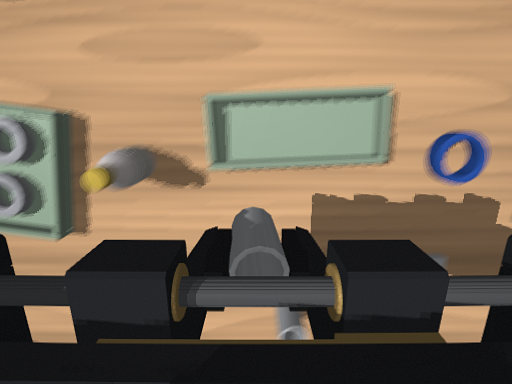

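The tray, at (300,128), centres on (.625,.001), which agrees with before. The tube hangs upright in the jaws at (256,245).

Emit:
send_rows:
  motion:
    - {"x":2.5,"y":3,"z":0,"rx":0,"ry":0,"rz":0,"jaw":1.5}
    - {"x":2.5,"y":3.1,"z":0,"rx":0,"ry":0,"rz":-0.04,"jaw":1.5}
    - {"x":0,"y":0,"z":3,"rx":0,"ry":0,"rz":0,"jaw":1.5}
    - {"x":0,"y":0,"z":3,"rx":0,"ry":0,"rz":0,"jaw":1.5}
    - {"x":0,"y":0,"z":1,"rx":0,"ry":0,"rz":0,"jaw":1.5}

```text
clock: 17.2
tool_pos: [0.616, -0.0208, 0.0904]
eef_rot: [1.0, 0.02, 0.001, 0.0]
contact_force: [0.1, -0.4, -0.3]
opening: 0.309
finger_force: 24.1
```

```bash
python3 look.py .016 .6252 -.034 .0475|tail -2
```

```text
pos [ 0.6159 -0.0204  0.0901] q [ 0.03  0.89 -0.13  1.71  0.2   0.55 -1.75] psi 0.041 z [ 0.002 -0.001 -1.   ]
-> tool cm [0.86 1.39 4.26]
```

Emit:
send_rows:
  motion:
    - {"x":0.85,"y":1.4,"z":0,"rx":0,"ry":0,"rz":0,"jaw":1.5}
    - {"x":0,"y":0,"z":1.6,"rx":0,"ry":0,"rz":0,"jaw":1.5}
    - {"x":0,"y":0,"z":1.4,"rx":0,"ry":0,"rz":0,"jaw":1.5}
    - {"x":0,"y":0,"z":0.7,"rx":0,"ry":0,"rz":0,"jaw":1.5}
    - {"x":0,"y":0,"z":0.3,"rx":0,"ry":0,"rz":0,"jaw":1.5}

```text
clock: 17.75
tool_pos: [0.6265, -0.0333, 0.0517]
eef_rot: [1.0, 0.021, 0.003, 0.0]
contact_force: [-0.0, -0.5, -1.1]
opening: 0.305
finger_force: 24.1
```

Emit:
send_rows:
  motion:
    - {"x":0,"y":0,"z":0.1,"rx":0,"ry":0,"rz":0,"jaw":1.5}
    - {"x":0,"y":0,"z":0.1,"rx":0,"ry":0,"rz":0,"jaw":1.5}
    - {"x":0,"y":0,"z":0,"rx":0,"ry":0,"rz":0,"jaw":1.5}
    - {"x":0,"y":0,"z":0,"rx":0,"ry":0,"rz":0,"jaw":1.5}
    - {"x":0,"y":0,"z":0,"rx":0,"ry":0,"rz":0,"jaw":1.5}

```text
clock: 18.25
tool_pos: [0.6279, -0.0343, 0.0514]
eef_rot: [1.0, 0.02, 0.004, 0.0]
contact_force: [-0.2, -0.0, -0.6]
opening: 0.307
finger_force: 24.1
```

Emit:
send_rows:
  motion:
    - {"x":0,"y":0,"z":0.1,"rx":0,"ry":0,"rz":0,"jaw":1.5}
    - {"x":0,"y":0,"z":0.1,"rx":0,"ry":0,"rz":0,"jaw":1.5}
    - {"x":0,"y":0,"z":0.1,"rx":0,"ry":0,"rz":0,"jaw":1.5}
    - {"x":0,"y":0,"z":0,"rx":0,"ry":0,"rz":0,"jaw":1.5}
    - {"x":0,"y":0,"z":0,"rx":0,"ry":0,"rz":0,"jaw":1.5}

```text
clock: 18.75
tool_pos: [0.6277, -0.0343, 0.048]
eef_rot: [1.0, 0.02, 0.004, 0.0]
contact_force: [0.1, 0.3, -1.2]
opening: 0.301
finger_force: 24.1
```

```bash
python3 look.py .016 .6252 -.034 .0475|tail -2
```

```text
pos [ 0.6277 -0.0343  0.048 ] q [ 0.05  0.96 -0.12  1.69  0.21  0.5  -1.74] psi 0.04 z [ 0.008 -0.    -1.   ]
-> tool cm [-0.25 -0.04  0.05]
```

Emit:
send_rows:
  motion:
    - {"x":0,"y":0,"z":0.1,"rx":0,"ry":0,"rz":0,"jaw":1.5}
    - {"x":0,"y":0,"z":0,"rx":0,"ry":0,"rz":0,"jaw":4.4}
    - {"x":0,"y":0,"z":0,"rx":0,"ry":0,"rz":0,"jaw":4.4}
    - {"x":0,"y":0,"z":0,"rx":0,"ry":0,"rz":0,"jaw":4.4}
    - {"x":0,"y":0,"z":-3,"rx":0,"ry":0,"rz":0,"jaw":4.4}

```text
clock: 19.3
tool_pos: [0.6245, -0.0342, 0.074]
eef_rot: [1.0, 0.02, 0.0, 0.0]
contact_force: [0.1, 1.5, -0.1]
opening: 0.505
finger_force: 0.0
```

Emit:
send_rows:
  motion:
    - {"x":0,"y":0,"z":-4,"rx":0,"ry":0,"rz":0,"jaw":4.4}
    - {"x":0,"y":0,"z":-4,"rx":0,"ry":0,"rz":0.04,"jaw":4.4}
    - {"x":-4,"y":0,"z":0,"rx":0,"ry":0,"rz":0,"jaw":4.4}
    - {"x":-4,"y":-2,"z":0,"rx":0,"ry":0,"rz":0,"jaw":4.4}
    - {"x":-4,"y":-2,"z":0,"rx":0,"ry":0,"rz":0,"jaw":4.4}

```text
clock: 19.8
tool_pos: [0.5058, 0.0054, 0.1567]
eef_rot: [1.0, -0.001, 0.005, 0.0]
contact_force: [0.5, 0.7, -0.7]
opening: 0.495
finger_force: 0.0
```

Run:
```python
from plant import *
from h import *
d=snapshot("wrist");cv2.imwrite("pics/w6.png",d["img"][:,:,::-1]);todo(get_state(),[.422,.0055,.04])
print(proj(d,[[.422,.0055,.06]]))
```

```text
pos [0.495  0.0093 0.1557] q [-0.04  0.68 -0.12  2.04  0.17  0.44 -1.85] psi 0.005 z [-0.006  0.001 -1.   ]
-> tool cm [-7.24  0.36 11.61]
[[257.59593182 288.09334272]]
```

View pics/w6.png

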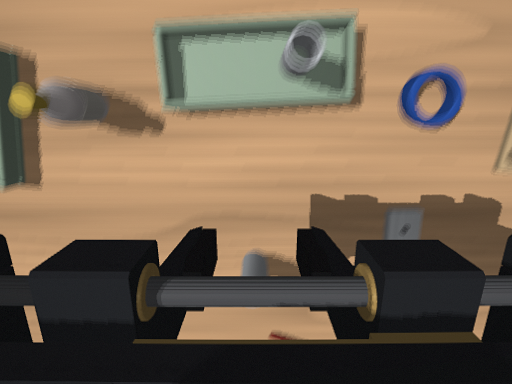

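The first tube stands upright in the tray at (303,48), and the second is at (255,265). I tilt the fingers inward for the reach limit and go to it.

Emit:
send_rows:
  motion:
    - {"x":0,"y":0.3,"z":0,"rx":0,"ry":-0.14,"rz":0,"jaw":4.4}
    - {"x":-3,"y":0,"z":0,"rx":0,"ry":0,"rz":0,"jaw":4.4}
    - {"x":-2.7,"y":0,"z":0,"rx":0,"ry":0,"rz":0,"jaw":4.4}
    - {"x":0,"y":0,"z":2,"rx":0,"ry":0,"rz":0,"jaw":4.4}
    - {"x":0,"y":0,"z":1.5,"rx":0,"ry":0,"rz":0,"jaw":4.4}

```text
clock: 20.35
tool_pos: [0.4456, 0.0026, 0.1285]
eef_rot: [0.998, 0.0, -0.064, 0.0]
contact_force: [0.9, -0.3, 0.0]
opening: 0.501
finger_force: 0.0
```

```bash
python3 look.py .016 .421 .0055 .038|tail -2
```

```text
pos [0.4445 0.0027 0.1268] q [-0.02  0.73 -0.14  2.09  0.17  0.46 -1.85] psi 0.001 z [-0.132 -0.001 -0.991]
-> tool cm [-1.16 -0.29  9.11]
```

Emit:
send_rows:
  motion:
    - {"x":-1.1,"y":-0.25,"z":0,"rx":0,"ry":0,"rz":0,"jaw":4.4}
    - {"x":0,"y":0,"z":3,"rx":0,"ry":0,"rz":0,"jaw":4.4}
    - {"x":0,"y":0,"z":3,"rx":0,"ry":0,"rz":0,"jaw":4.4}
    - {"x":0,"y":0,"z":2,"rx":0,"ry":0,"rz":0,"jaw":4.4}
    - {"x":0,"y":0,"z":1,"rx":0,"ry":0,"rz":0,"jaw":4.4}

```text
clock: 20.9
tool_pos: [0.4231, 0.0052, 0.0396]
eef_rot: [0.998, 0.0, -0.065, 0.0]
contact_force: [0.1, -0.6, 0.3]
opening: 0.502
finger_force: 0.0
```

Emit:
send_rows:
  motion:
    - {"x":0,"y":0,"z":0,"rx":0,"ry":0,"rz":0,"jaw":1.5}
    - {"x":0,"y":0,"z":0,"rx":0,"ry":0,"rz":0,"jaw":1.5}
    - {"x":0,"y":0,"z":0,"rx":0,"ry":0,"rz":0,"jaw":1.5}
    - {"x":0,"y":0,"z":0,"rx":0,"ry":0,"rz":0,"jaw":1.5}
    - {"x":0,"y":0,"z":0,"rx":0,"ry":0,"rz":0,"jaw":1.5}

```text
clock: 21.4
tool_pos: [0.4238, 0.0052, 0.0414]
eef_rot: [0.998, 0.0, -0.064, 0.0]
contact_force: [-0.5, 0.1, 0.6]
opening: 0.31
finger_force: 25.0
```

```bash
python3 look.py .016 .622 .035 .15|tail -2
```

```text
pos [0.4237 0.0052 0.0413] q [-0.07  0.9  -0.07  2.18  0.21  0.2  -1.89] psi 0.0 z [-0.128 -0.001 -0.992]
-> tool cm [ 18.28  -2.97 -13.31]
```

Emit:
send_rows:
  motion:
    - {"x":-0.4,"y":0,"z":-3,"rx":0,"ry":0,"rz":0,"jaw":1.5}
    - {"x":-0.6,"y":0,"z":-4.5,"rx":0,"ry":0,"rz":0,"jaw":1.5}
    - {"x":-0.5,"y":0,"z":-4,"rx":0,"ry":0,"rz":0,"jaw":1.5}
    - {"x":4,"y":-0.6,"z":-0.5,"rx":0,"ry":0,"rz":0,"jaw":1.5}
    - {"x":4,"y":-0.6,"z":-0.5,"rx":0,"ry":0,"rz":0,"jaw":1.5}

```text
clock: 21.95
tool_pos: [0.5048, 0.017, 0.1586]
eef_rot: [0.998, -0.0, -0.063, 0.0]
contact_force: [1.3, 0.2, -1.4]
opening: 0.309
finger_force: 25.0
```

Emit:
send_rows:
  motion:
    - {"x":4,"y":-0.6,"z":-0.5,"rx":0,"ry":0,"rz":0,"jaw":1.5}
    - {"x":4,"y":-0.6,"z":-0.5,"rx":0,"ry":0,"rz":0,"jaw":1.5}
    - {"x":3.6,"y":-0.6,"z":-0.5,"rx":0,"ry":0,"rz":-0.04,"jaw":1.5}
    - {"x":0,"y":0,"z":0,"rx":0,"ry":0,"rz":0,"jaw":1.5}
    - {"x":0,"y":0,"z":0,"rx":0,"ry":0,"rz":0,"jaw":1.5}

```text
clock: 22.45
tool_pos: [0.6202, 0.0353, 0.1558]
eef_rot: [0.998, 0.02, -0.065, -0.001]
contact_force: [-0.9, -0.1, -0.6]
opening: 0.31
finger_force: 25.0
```

```bash
python3 look.py .016 .624 .037 .0475|tail -2
```

```text
pos [0.6193 0.0349 0.1559] q [-0.03  0.85 -0.17  1.53  0.14  0.9  -1.78] psi 0.04 z [-0.131 -0.001 -0.991]
-> tool cm [ 1.9  -0.14 10.68]
```

Emit:
send_rows:
  motion:
    - {"x":1,"y":-0.1,"z":2.5,"rx":0,"ry":0,"rz":0,"jaw":1.5}
    - {"x":0.4,"y":0,"z":3,"rx":0,"ry":0,"rz":0,"jaw":1.5}
    - {"x":0.3,"y":0,"z":2.5,"rx":0,"ry":0,"rz":0,"jaw":1.5}
    - {"x":0.1,"y":0,"z":1.5,"rx":0,"ry":0,"rz":0,"jaw":1.5}
    - {"x":0.1,"y":0,"z":0.6,"rx":0,"ry":0,"rz":0,"jaw":1.5}

```text
clock: 23.0
tool_pos: [0.6245, 0.0366, 0.0525]
eef_rot: [0.998, 0.02, -0.067, -0.001]
contact_force: [0.1, -0.2, 0.3]
opening: 0.313
finger_force: 25.0
```

Emit:
send_rows:
  motion:
    - {"x":0,"y":0,"z":0.1,"rx":0,"ry":0,"rz":0,"jaw":1.5}
    - {"x":0,"y":0,"z":0.1,"rx":0,"ry":0,"rz":0,"jaw":1.5}
    - {"x":0,"y":0,"z":0,"rx":0,"ry":0,"rz":0,"jaw":1.5}
    - {"x":0,"y":0,"z":0,"rx":0,"ry":0,"rz":0,"jaw":1.5}
    - {"x":0,"y":0,"z":0,"rx":0,"ry":0,"rz":0,"jaw":1.5}

```text
clock: 23.5
tool_pos: [0.6267, 0.037, 0.0524]
eef_rot: [0.998, 0.02, -0.064, -0.001]
contact_force: [-0.3, -0.5, -1.6]
opening: 0.312
finger_force: 25.0
```

Emit:
send_rows:
  motion:
    - {"x":0,"y":0,"z":0.15,"rx":0,"ry":0,"rz":0,"jaw":1.5}
    - {"x":0,"y":0,"z":0.15,"rx":0,"ry":0,"rz":0,"jaw":1.5}
    - {"x":0,"y":0,"z":0.1,"rx":0,"ry":0,"rz":0,"jaw":1.5}
    - {"x":0,"y":0,"z":0,"rx":0,"ry":0,"rz":0,"jaw":1.5}
    - {"x":0,"y":0,"z":0,"rx":0,"ry":0,"rz":0,"jaw":1.5}

```text
clock: 24.0
tool_pos: [0.6258, 0.037, 0.0477]
eef_rot: [0.998, 0.02, -0.065, -0.001]
contact_force: [0.1, -0.5, -0.0]
opening: 0.31
finger_force: 25.0
```

Emit:
send_rows:
  motion:
    - {"x":0,"y":0,"z":0,"rx":0,"ry":0,"rz":0,"jaw":4.4}
    - {"x":0,"y":0,"z":0,"rx":0,"ry":0,"rz":0,"jaw":4.4}
    - {"x":0,"y":0,"z":0,"rx":0,"ry":0,"rz":0,"jaw":4.4}
    - {"x":-0.2,"y":0,"z":-3,"rx":0,"ry":0,"rz":0,"jaw":4.4}
    - {"x":-0.5,"y":0,"z":-4,"rx":0,"ry":0,"rz":0,"jaw":4.4}

```text
clock: 24.5
tool_pos: [0.6264, 0.0366, 0.1169]
eef_rot: [0.998, 0.02, -0.067, -0.001]
contact_force: [0.4, -0.2, 0.0]
opening: 0.497
finger_force: 0.0
```

Emit:
send_rows:
  motion:
    - {"x":-0.5,"y":0,"z":-4.5,"rx":0,"ry":0.05,"rz":0,"jaw":5.2}
    - {"x":-3.5,"y":4,"z":0,"rx":0,"ry":0,"rz":0,"jaw":5.2}
    - {"x":-3.5,"y":4,"z":0,"rx":0,"ry":0,"rz":0,"jaw":5.2}
    - {"x":-3.5,"y":4,"z":0,"rx":0,"ry":0,"rz":0,"jaw":5.2}
    - {"x":-3.5,"y":4,"z":0,"rx":0,"ry":0,"rz":0,"jaw":5.2}

```text
clock: 25.0
tool_pos: [0.5024, -0.1204, 0.1736]
eef_rot: [0.999, 0.02, -0.039, -0.001]
contact_force: [1.0, -1.2, 0.1]
opening: 0.588
finger_force: 0.0
```

```bash
python3 look.py .012 .434 -.1525 .014
python3 - <<'E'
from plant import *
from h import *
d=pickle.load(open("w.pkl","rb"));cv2.imwrite("pics/w7.png",d["img"][:,:,::-1])
E
```

```text
(array([ 0.4321, -0.1551], dtype=float32), array([0.0374, 0.102 ], dtype=float32), np.float32(0.036), array([286., 229.]))
(array([0.6175, 0.0053], dtype=float32), array([0.0676, 0.1786], dtype=float32), np.float32(-1.539), array([120.,  41.]))
pos [ 0.4948 -0.1299  0.1735] q [ 0.26  0.69 -0.17  1.9   0.21  0.65 -1.59] psi 0.029 z [-0.088 -0.005 -0.996]
-> tool cm [-4.71  2.04 16.44]
```

View pics/w7.png

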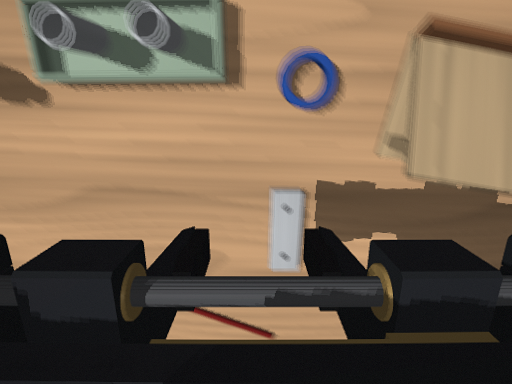

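Both tubes stand in the tray at (52,27) and (148,25). The bar is whole at (287,229), with the tape at (309,80) and the stand at the right. The bar is at (.433,-.154), angle 0.036.

Emit:
send_rows:
  motion:
    - {"x":-2.4,"y":1.1,"z":3,"rx":0,"ry":0,"rz":0,"jaw":5.2}
    - {"x":-2.4,"y":1.1,"z":3,"rx":0,"ry":0,"rz":0,"jaw":5.2}
    - {"x":0,"y":0,"z":3.5,"rx":0,"ry":0,"rz":0,"jaw":5.2}
    - {"x":0,"y":0,"z":2.5,"rx":0,"ry":0,"rz":0,"jaw":5.2}
    - {"x":0,"y":0,"z":1.5,"rx":0,"ry":0,"rz":0,"jaw":5.2}

```text
clock: 25.55
tool_pos: [0.4454, -0.1427, 0.0406]
eef_rot: [0.999, 0.02, -0.04, -0.002]
contact_force: [0.3, 1.1, 0.5]
opening: 0.587
finger_force: 0.0
```

```bash
python3 look.py .012 .4325 -.154 .0135|tail -1
```

```text
-> tool cm [-1.05  1.14  2.67]
```

Emit:
send_rows:
  motion:
    - {"x":-1.05,"y":1.15,"z":0,"rx":0,"ry":0,"rz":0,"jaw":5.2}
    - {"x":0,"y":0,"z":0.8,"rx":0,"ry":0,"rz":0,"jaw":5.2}
    - {"x":0,"y":0,"z":1,"rx":0,"ry":0,"rz":0,"jaw":5.2}
    - {"x":0,"y":0,"z":0.7,"rx":0,"ry":0,"rz":0,"jaw":5.2}
    - {"x":0,"y":0,"z":0,"rx":0,"ry":0,"rz":0,"jaw":5.2}

```text
clock: 26.1
tool_pos: [0.4338, -0.1543, 0.0173]
eef_rot: [0.999, 0.02, -0.04, -0.002]
contact_force: [-0.0, 0.6, -0.0]
opening: 0.588
finger_force: 0.0
```

```bash
python3 look.py .012 .4325 -.154 .0135|tail -2
```

```text
pos [ 0.434  -0.1544  0.0177] q [ 0.26  0.95 -0.04  2.12  0.33  0.16 -1.63] psi 0.041 z [-0.08   0.002 -0.997]
-> tool cm [-0.11 -0.04  0.43]
```

Emit:
send_rows:
  motion:
    - {"x":0,"y":0,"z":0.4,"rx":0,"ry":0,"rz":0,"jaw":5.2}
    - {"x":0,"y":0,"z":0,"rx":0,"ry":0,"rz":0,"jaw":2}
    - {"x":0,"y":0,"z":0,"rx":0,"ry":0,"rz":0,"jaw":2}
    - {"x":0,"y":0,"z":0,"rx":0,"ry":0,"rz":0,"jaw":2}
    - {"x":0,"y":0,"z":0,"rx":0,"ry":0,"rz":0,"jaw":2}
  grip_force: 35

```text
clock: 26.65
tool_pos: [0.4338, -0.1546, 0.0142]
eef_rot: [0.999, 0.02, -0.039, -0.002]
contact_force: [0.2, 1.0, -0.8]
opening: 0.381
finger_force: 35.0
```

Emit:
send_rows:
  motion:
    - {"x":0,"y":0,"z":-2,"rx":0,"ry":0,"rz":0,"jaw":2}
    - {"x":0,"y":0,"z":-4,"rx":0,"ry":0,"rz":0,"jaw":2}
    - {"x":0,"y":0,"z":-4,"rx":0,"ry":0,"rz":0,"jaw":2}
    - {"x":0,"y":0,"z":-4,"rx":0,"ry":0,"rz":0,"jaw":2}
    - {"x":0,"y":0,"z":-2,"rx":0,"ry":0,"rz":0,"jaw":2}

```text
clock: 27.15
tool_pos: [0.4474, -0.1553, 0.1765]
eef_rot: [0.999, 0.02, -0.038, -0.001]
contact_force: [0.2, -0.3, -1.6]
opening: 0.383
finger_force: 35.0
```

```bash
python3 look.py .012 .59 -.30 .17|tail -2
```

```text
pos [ 0.4487 -0.1556  0.1781] q [ 0.35  0.64 -0.2   2.02  0.25  0.57 -1.56] psi 0.04 z [-0.072 -0.001 -0.997]
-> tool cm [13.57 14.99 -0.19]
```

Emit:
send_rows:
  motion:
    - {"x":0.5,"y":4,"z":0,"rx":0,"ry":0,"rz":0,"jaw":2}
    - {"x":0.5,"y":4,"z":0,"rx":0,"ry":0,"rz":0,"jaw":2}
    - {"x":0.5,"y":4,"z":0,"rx":0,"ry":0,"rz":0,"jaw":2}
    - {"x":0.5,"y":2,"z":0,"rx":0,"ry":0,"rz":0.08,"jaw":2}
    - {"x":0,"y":0,"z":0,"rx":0,"ry":0,"rz":0.09,"jaw":2}

```text
clock: 27.7
tool_pos: [0.4711, -0.2985, 0.1704]
eef_rot: [0.997, -0.07, -0.04, 0.003]
contact_force: [0.6, 1.1, -2.0]
opening: 0.383
finger_force: 35.0
```

```bash
python3 look.py .012 .59 -.30 .17|tail -2
python3 - <<'E'
from h import *
d=pickle.load(open("w.pkl","rb"));cv2.imwrite("pics/w8.png",cv2.resize(d["img"][:,:,::-1],None,fx=1.5,fy=1.5))
E
```

```text
pos [ 0.471  -0.296   0.1704] q [ 0.56  0.73 -0.17  1.79  0.22  0.71 -1.46] psi -0.141 z [-0.08   0.001 -0.997]
-> tool cm [11.8  -1.27 -0.91]
```

View pics/w8.png

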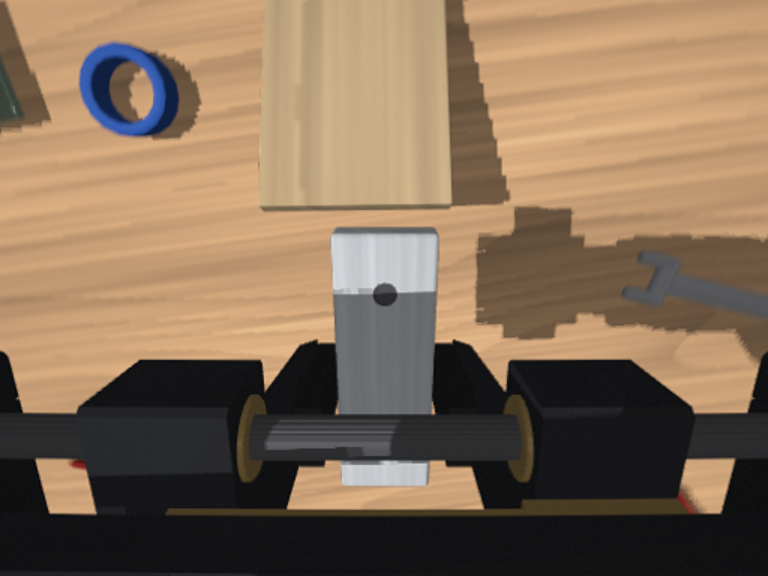

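The stand's top edge runs from (261,206) to (451,204), square to the tool. The held bar is straight, its front end at (385,230).

Run:
```python
from h import *
d=pickle.load(open("w.pkl","rb"))
q=cast(d,np.array([(261,206),(451,204)])/1.5,.077)[:,:2];m=q.mean(0);v=q[0]-q[1]
up=np.array([-v[1],v[0]])/np.linalg.norm(v)   # stand +x (towards robot)
o=m-.056*up
print(q,np.linalg.norm(v),"up",up,"origin",o,"bar centre",o-.0132*up,"psi",np.arctan2(-up[1],-up[0]))
s=pickle.load(open("scene.pkl","rb"))
q=cast(s,np.array([(293,411),(246,462)])/1.5,.077)[:,:2];print("scene origin",q.mean(0)-.056*up)
# bar seat pose: normal n, bar centre at z .048; at grasp: tcp - bar centre = (0.001,0,.0082) level, tool tilt .08
```

```text
[[ 0.52402502 -0.24227462]
 [ 0.51127068 -0.33862853]] 0.09719438048076108 up [-0.99135261  0.13122503] origin [ 0.57316359 -0.29780018] bar centre [ 0.58624945 -0.29953235] psi -0.131604596531457
scene origin [ 0.57705853 -0.29852014]
```

Emit:
send_rows:
  motion:
    - {"x":0,"y":0,"z":0,"rx":0,"ry":-0.12,"rz":0,"jaw":2}
    - {"x":0,"y":0,"z":0,"rx":0,"ry":-0.12,"rz":0,"jaw":2}
    - {"x":0,"y":0,"z":0,"rx":0,"ry":-0.12,"rz":0,"jaw":2}
    - {"x":0,"y":0,"z":0,"rx":0,"ry":-0.11,"rz":0,"jaw":2}
    - {"x":0,"y":0,"z":0,"rx":0,"ry":0,"rz":0,"jaw":2}

```text
clock: 28.25
tool_pos: [0.4732, -0.292, 0.1682]
eef_rot: [0.96, -0.061, -0.272, -0.014]
contact_force: [-0.1, 0.2, -1.3]
opening: 0.381
finger_force: 35.0
```

```bash
python3 look.py .012 .6105 -.302 .115|tail -2
```

```text
pos [ 0.4723 -0.2928  0.1692] q [ 0.44  0.95 -0.1   1.38  0.21  1.36 -1.44] psi -0.131 z [-0.519  0.06  -0.853]
-> tool cm [14.62 -0.87 -2.61]
```

Emit:
send_rows:
  motion:
    - {"x":3.7,"y":-0.2,"z":-0.7,"rx":0,"ry":0,"rz":0,"jaw":2}
    - {"x":3.7,"y":-0.2,"z":-0.7,"rx":0,"ry":0,"rz":0,"jaw":2}
    - {"x":3.7,"y":-0.2,"z":-0.6,"rx":0,"ry":0,"rz":0,"jaw":2}
    - {"x":3.5,"y":-0.2,"z":-0.6,"rx":0,"ry":0,"rz":0,"jaw":2}
    - {"x":0,"y":0,"z":0,"rx":0,"ry":0,"rz":0,"jaw":2}

```text
clock: 28.8
tool_pos: [0.6113, -0.3028, 0.113]
eef_rot: [0.961, -0.062, -0.27, -0.014]
contact_force: [0.0, 1.1, -1.9]
opening: 0.381
finger_force: 35.0
```

```bash
python3 look.py .012 .588 -.2994 .0591|tail -2
```

```text
pos [ 0.6096 -0.3036  0.115 ] q [ 0.37  1.22 -0.09  0.82  0.19  1.65 -1.43] psi -0.133 z [-0.519  0.06  -0.853]
-> tool cm [ 1.05 -0.19  5.91]
```

Good. I go down slowly, watching the force.

Emit:
send_rows:
  motion:
    - {"x":0.5,"y":-0.2,"z":1.5,"rx":0,"ry":0,"rz":0,"jaw":2}
    - {"x":0.3,"y":0,"z":1.5,"rx":0,"ry":0,"rz":0,"jaw":2}
    - {"x":0.2,"y":0,"z":1.2,"rx":0,"ry":0,"rz":0,"jaw":2}
    - {"x":0,"y":0,"z":0.8,"rx":0,"ry":0,"rz":0,"jaw":2}
    - {"x":0,"y":0,"z":0.4,"rx":0,"ry":0,"rz":0,"jaw":2}

```text
clock: 29.35
tool_pos: [0.5894, -0.3007, 0.0664]
eef_rot: [0.96, -0.064, -0.271, -0.013]
contact_force: [0.3, -0.3, -1.5]
opening: 0.379
finger_force: 35.0
```

```bash
python3 look.py .012 .588 -.2994 .0591|tail -2
```

```text
pos [ 0.5894 -0.3006  0.0661] q [ 0.38  1.24 -0.09  0.93  0.19  1.52 -1.45] psi -0.136 z [-0.519  0.06  -0.853]
-> tool cm [ 0.23 -0.11  0.67]
```

Emit:
send_rows:
  motion:
    - {"x":0.1,"y":0,"z":0.2,"rx":0,"ry":0,"rz":0,"jaw":2}
    - {"x":0.1,"y":0,"z":0.2,"rx":0,"ry":0,"rz":0,"jaw":2}
    - {"x":0,"y":0,"z":0.1,"rx":0,"ry":0,"rz":0,"jaw":2}
    - {"x":0,"y":0,"z":0.1,"rx":0,"ry":0,"rz":0,"jaw":2}
    - {"x":0,"y":0,"z":0,"rx":0,"ry":0,"rz":0,"jaw":2}

```text
clock: 29.9
tool_pos: [0.5891, -0.3002, 0.0597]
eef_rot: [0.96, -0.064, -0.271, -0.013]
contact_force: [0.4, 0.6, -1.3]
opening: 0.381
finger_force: 35.0
```

Emit:
send_rows:
  motion:
    - {"x":0,"y":0,"z":0.1,"rx":0,"ry":0,"rz":0,"jaw":2}
    - {"x":0,"y":0,"z":0.05,"rx":0,"ry":0,"rz":0,"jaw":2}
    - {"x":0,"y":0,"z":0,"rx":0,"ry":0,"rz":0,"jaw":2}
    - {"x":0,"y":0,"z":0,"rx":0,"ry":0,"rz":0,"jaw":2}
    - {"x":0,"y":0,"z":0,"rx":0,"ry":0,"rz":0,"jaw":2}

```text
clock: 30.4
tool_pos: [0.5884, -0.3001, 0.0586]
eef_rot: [0.961, -0.064, -0.271, -0.013]
contact_force: [0.2, -0.4, -2.0]
opening: 0.38
finger_force: 35.0
```

Emit:
send_rows:
  motion:
    - {"x":0,"y":0,"z":0.1,"rx":0,"ry":0,"rz":0,"jaw":2}
    - {"x":0,"y":0,"z":0,"rx":0,"ry":0,"rz":0,"jaw":4.2}
    - {"x":0,"y":0,"z":0,"rx":0,"ry":0,"rz":0,"jaw":4.2}
    - {"x":0,"y":0,"z":0,"rx":0,"ry":0,"rz":0,"jaw":4.2}
    - {"x":0,"y":0,"z":0,"rx":0,"ry":0,"rz":0,"jaw":4.2}

```text
clock: 30.9
tool_pos: [0.5879, -0.3001, 0.0578]
eef_rot: [0.961, -0.064, -0.271, -0.013]
contact_force: [0.3, 0.5, -0.1]
opening: 0.475
finger_force: 0.0
```

Emit:
send_rows:
  motion:
    - {"x":0,"y":0,"z":-1,"rx":0,"ry":0,"rz":0,"jaw":5}
    - {"x":0,"y":0,"z":-3,"rx":0,"ry":0,"rz":0,"jaw":5}
    - {"x":0,"y":0,"z":-4,"rx":0,"ry":0,"rz":0,"jaw":5}
    - {"x":-2,"y":0,"z":-4,"rx":0,"ry":0,"rz":0,"jaw":5}
    - {"x":-4,"y":0,"z":-3,"rx":0,"ry":0,"rz":0,"jaw":5}

```text
clock: 31.4
tool_pos: [0.6166, -0.301, 0.2165]
eef_rot: [0.961, -0.063, -0.27, -0.014]
contact_force: [0.4, -0.1, 0.2]
opening: 0.567
finger_force: 0.0
```

Emit:
send_rows:
  motion:
    - {"x":-4,"y":-2,"z":-3,"rx":0,"ry":0.12,"rz":0,"jaw":5}
    - {"x":-4,"y":-2,"z":0,"rx":0,"ry":0.12,"rz":0,"jaw":5}
    - {"x":-4,"y":0,"z":0,"rx":0,"ry":0.12,"rz":0,"jaw":5}
    - {"x":-2,"y":0,"z":0,"rx":0,"ry":0.1,"rz":0,"jaw":5}
    - {"x":0,"y":0,"z":0,"rx":0,"ry":0,"rz":0,"jaw":5}

```text
clock: 31.9
tool_pos: [0.5157, -0.257, 0.2905]
eef_rot: [0.996, -0.066, -0.068, 0.001]
contact_force: [0.4, -0.5, -0.2]
opening: 0.568
finger_force: 0.0
```

Run:
```python
from plant import *
from h import *
todo(get_state(),[.5,-.3,.2])
a=snapshot("wrist");b=snapshot("scene");pickle.dump((a,b),open("fin.pkl","wb"))
A=cv2.resize(a["img"],(400,300));B=b["img"][70:370,130:370]
cv2.imwrite("pics/fin.png",np.hstack([A,np.ascontiguousarray(cv2.resize(B,(400,500)))[:300] if 0 else cv2.resize(B,(240,300))])[:,:,::-1])
cv2.imwrite("pics/fin.png",np.hstack([a["img"],np.vstack([B,np.zeros((84,240,3),np.uint8)])])[:,:,::-1])
```

```text
pos [ 0.5157 -0.257   0.2905] q [ 0.45  0.63 -0.16  1.55  0.15  1.1  -1.47] psi -0.133 z [-0.135  0.007 -0.991]
-> tool cm [0.24 4.38 9.15]
```

View pics/fin.png

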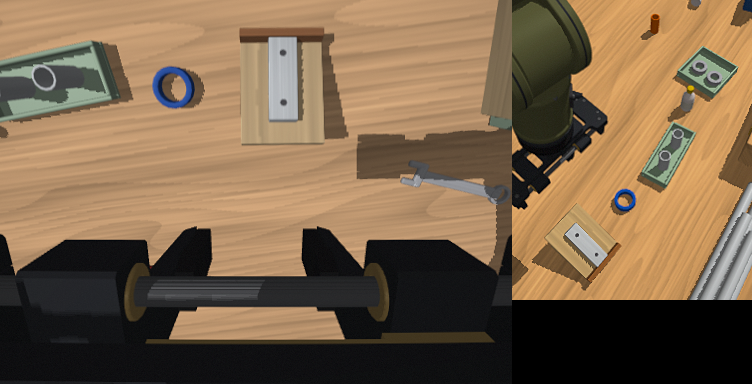

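The bar lies on the slope with its lower end against the lip at (282,37). Both tubes stand in the long tray, both collars lie in the square tray, and the bottle and tape are unmoved. I hand it in.

```bash
python3 -c "
from plant import *
print(finish_job())"
```

```text
the job is handed in; nothing more can be done
None
```

The job is handed in at about 32 s of the 120 s allowed: the last picture shows both tubes upright in the long tray, both collars flat in the square tray, the bar against the lip on the stand, and the bottle and tape not moved; the hand-in returned no verdict.

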